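# File the reference plates upright in their rack

## Task

Put away the flat dark grey reference plates that lie on the bench (three or four of them): swing the rack's keeper arm open, stand each plate on its short edge, fully down in its own slot of the grey rack (the one that its width fits and whose studs match its marks), then swing the keeper closed again over the plates. Leave the jar, the two vials and the weights where they stand.

Things in the scene. Friction and masses are not known exactly. Their poses are not given: they have to be found in the camera images.
- plate_a_center (a point): Centre of the 30 mm wide dark grey anodised aluminium reference plate, a plain flat block 30 mm in x, 90 mm long in y, 16 mm thick in z, one bright round mark along the middle of both faces, mass about 0.12 kg. It starts lying flat on the bench, centre 8 mm up. May be absent.
- plate_b_center (a point): Centre of the 40 mm wide dark grey anodised aluminium reference plate, a plain flat block 40 mm in x, 90 mm long in y, 16 mm thick in z, two bright round marks along the middle of both faces, mass about 0.16 kg. It starts lying flat on the bench, centre 8 mm up. May be absent.
- plate_c_center (a point): Centre of the 50 mm wide dark grey anodised aluminium reference plate, a plain flat block 50 mm in x, 90 mm long in y, 16 mm thick in z, three bright round marks along the middle of both faces, mass about 0.19 kg. It starts lying flat on the bench, centre 8 mm up. May be absent.
- plate_d_center (a point): Centre of the 60 mm wide dark grey anodised aluminium reference plate, a plain flat block 60 mm in x, 90 mm long in y, 16 mm thick in z, four bright round marks along the middle of both faces, mass about 0.23 kg. It starts lying flat on the bench, centre 8 mm up. May be absent.
- slot_a (a point): Centre of the floor of the 30 mm wide plate's slot (floor 8 mm above the bench), marked with one steel stud on the rack's front face: a rectangular pocket open at the top, 30 mm deep, 35 mm along its x and 21 mm along its y, z up. A plate stands in it on a short edge, long side upright, faces towards +y and -y, its top 98 mm above the bench.
- slot_b (a point): Centre of the floor of the 40 mm wide plate's slot (floor 8 mm above the bench), marked with two steel studs on the rack's front face: a rectangular pocket open at the top, 30 mm deep, 45 mm along its x and 21 mm along its y, z up. A plate stands in it on a short edge, long side upright, faces towards +y and -y, its top 98 mm above the bench.
- slot_c (a point): Centre of the floor of the 50 mm wide plate's slot (floor 8 mm above the bench), marked with three steel studs on the rack's front face: a rectangular pocket open at the top, 30 mm deep, 55 mm along its x and 21 mm along its y, z up. A plate stands in it on a short edge, long side upright, faces towards +y and -y, its top 98 mm above the bench.
- slot_d (a point): Centre of the floor of the 60 mm wide plate's slot (floor 8 mm above the bench), marked with four steel studs on the rack's front face: a rectangular pocket open at the top, 30 mm deep, 65 mm along its x and 21 mm along its y, z up. A plate stands in it on a short edge, long side upright, faces towards +y and -y, its top 98 mm above the bench.
- rack: The storage rack, a fixed grey block 80 mm (x) by 235 mm (y) by 38 mm high; origin at the centre of its underside. Its four slots are 48 mm apart along y, in the order 60, 50, 40, 30 mm from the pivot post (at y = -106 mm) towards +y. Its front (-x) faces the robot.
- keeper (a joint): Angle of the rack's keeper, a level steel arm 14 mm wide, 223 mm long from its axis (underside 104 mm, top 112 mm above the bench) which swings about an upright post at one end of the rack. 0: closed, lying along the rack above all slots (it starts so); grows clockwise seen from above, the free end going away from the robot, to a stop at 1.75. Friction about 0.06 N m; stays where it is left.
- keeper_knob (a point): Middle of the keeper's upright round black knob, 15 mm in diameter, 24 mm tall (it spans 118 to 142 mm above the bench), near the middle of the arm, 130 mm from the pivot axis.
- keeper_pivot (a point): Point on the keeper's upright pivot axis, level with the middle of the knob, above the steel post (18 mm in diameter, 104 mm high) at the right-hand end of the rack.
Things that resemble listed ones, but are neither listed nor needed, are in the scene too. Leave any orange look-alike of the part that bears plate_b_center alone.

How it is judged:
By the outcome, as a careful person would: the job done as asked, in the order asked, and still so for the second after the job is handed in, with the robot touching nothing.
Of plate_a, plate_b, plate_c, plate_d only 3 to 4 are there at a start; the rules pass over those that are not, and their reading is None.
At some moment in a run one of plate_b, plate_c, plate_d may be knocked a few centimetres aside while the robot is not near it.
It also fails if it takes over 210 s, if anything falls off the work surface, if the arm or the gripper's body presses on something with over 40 N, if the wrist force passes 120 N, or if a joint passes its speed limit or range.

## Robot

A 7-joint arm with a two-finger parallel gripper is mounted at the origin on a cart in front of the work surface, level with it; the furniture and walls round the work are solid. World frame = base frame: x ahead of the robot, y to its left, z up, the work surface at z = 0. Lengths are in m, angles in rad, forces in N, time in s.
With the tool pointing down it reaches from about 0.4 to 0.85 m from the base axis. Payload 4.5 kg.
Tool frame: the origin (TCP) lies on the centre line of the jaws, within the pads' length; the fingertips stand 8 mm ahead of it and the grasp point (between the pads) lies 11 mm behind it; z points along the fingers, x is the direction in which the jaws open and shut, and the axes are right-handed (so a half turn about z gives the same grasp; the last joint's range is limited). The gripper opens to 88 mm and grips with 3 to 60 N. Pads are 18 mm wide; open, the fingers measure 123 mm over their backs; the gripper's body (75 mm by 187 mm) begins 45 mm behind the grasp point.
Start: joints at [-1.242, 0.689, -0.195, 1.565, 0.157, 0.902, -0.215], TCP at [0.182, 0.598, 0.247] pointing down, gripper open.
Joint ranges: [-3.01, 3.01], [-0.46, 2.08], [-1.47, 1.51], [0.13, 2.56], [-1, 4.14], [0.04, 2.09], [-2.66, 2.66]. Speed limits (rad/s): [2.57, 2.57, 3.14, 3.14, 3.14, 3.14, 3.14].

## Interface

Orientations are given as a unit quaternion [x, y, z, w].
In Python, from plant import r gives the robot as it stands.
- The arm moves only by the shell command python3 -m pendant 'ROWS' [FORCE]. ROWS is JSON, a list of rows, each a list of 3 entries, a list of its own where there are three numbers: the turn, a rotation vector about the tool's x, y, z in rad, then the shift along the tool's x, y, z in m, then the opening, from 0 (shut) to 1 (fully open). In form: [[[wx, wy, wz], [tx, ty, tz], claw], ...]. A call has 1 to 10 rows; each row is the pose to reach, as a shift and turn from the pose commanded when the call began, along the tool's axes at that moment; what a row does not reach only later rows make up. A row lasts 1/10 s, in which the tool goes at most 50 mm and 8.59 degrees, less where a joint would pass 70% of its speed; a pose out of reach is approached as far as the arm can. A call with a gripper value outside its range is refused whole. The fingers move at their own pace and stop on an object; FORCE is the grip in N (left out, the last holds). Time passes only in rows, so rows that repeat a pose let the fingers close. It gives the time, the measured TCP pose, the force and the opening at its end, in the units of the state.
- r.get_state(): the state, without advancing time (a new reading comes with each control period).
- r.snapshot(name): name is "scene" or "top" or "wrist"; returns a dict with "image" (400x640x3 uint8, red, green, blue), "mtx" (3x3 intrinsics, pixels), "R" (3x3) and "t" (3): a world point X has camera coordinates R X + t; the wrist camera has in their place "T_tool_cam" (4x4, takes a point from camera to tool coordinates, whose origin is the TCP and whose axes are the tool frame's). Camera axes: x right, y down, z forward; pixel columns grow to the right and rows downward; lengths in m; the calibration is good to about 2 mm. A picture is of the moment at which its call begins: read the wrist's pose just before it. There is no depth.
- r.finish_job(): hands the job in, once; it reports no verdict.
The state is a dict: "clock": time; "q": joint angles; "qd": joint speeds; "joint_torque": joint torques, N m; "tool_pos": TCP position; "eef_rot": TCP orientation; "contact_force": force on the tool from outside, world axes, zero at the start; "moment": the same for the moment, N m; "opening": opening from 0.0 (shut) to 1.0 (fully open).
Only numpy, scipy, OpenCV 4.12 (cv2) and the standard library are available. Lean on these libraries where they do the work, as an engineer would, in place of code of your own. Each camera call takes 0.05 s, during which the arm holds its last target. There are 200 camera calls.

## Working session

There is one attempt and no reset: what is moved stays moved. The work goes in short steps, Python scripts to look and compute and a shell command to move; the robot and the scene stay as the last step left them, time stands still between calls to the robot, and variables do not carry over. Pictures are saved under pics/ and viewed, about 12 in all and at most 16, crops included, and the job is handed in when it is done.

```bash
mkdir -p pics; ls; python3 - <<'E'
from plant import r
import cv2
s=r.get_state(); print({k:s[k] for k in('clock','tool_pos','eef_rot','opening','contact_force')})
for n in('scene','top'):
    d=r.snapshot(n); cv2.imwrite(f'pics/{n}0.png',d['image'][:,:,::-1]); print(n,d['mtx'],d['R'],d['t'])
print(r.snapshot('wrist')['T_tool_cam'], r.snapshot('wrist')['mtx'])
E
```

```text
pics
{'clock': 0.0, 'tool_pos': array([0.18146988, 0.59741471, 0.24589907]), 'eef_rot': array([ 8.03275436e-01,  5.95606998e-01, -7.16517893e-04,  6.03881887e-04]), 'opening': 0.9970491573419199, 'contact_force': array([ 0.33899791, -0.35517895,  0.17913038])}
scene [[473.02686231   0.         327.91561374]
 [  0.         473.02686231 206.99979049]
 [  0.           0.           1.        ]] [[ 0.90555554 -0.42403853  0.01266861]
 [-0.21431173 -0.48303727 -0.8489673 ]
 [ 0.36611426  0.76607201 -0.5282935 ]] [-0.43931638  0.25085509  1.06916305]
top [[402.51280491   0.         324.47980374]
 [  0.         402.51280491 202.96058569]
 [  0.           0.           1.        ]] [[ 2.79827684e-02 -9.99607948e-01  9.56712962e-04]
 [-9.82315070e-01 -2.76759083e-02 -1.85178693e-01]
 [ 1.85132571e-01  4.24201890e-03 -9.82704399e-01]] [0.06435883 0.53344289 0.93997529]
[[ 9.99999590e-01 -7.93548509e-05  9.02430801e-04 -2.48168586e-04]
 [-2.04841071e-04  9.50549136e-01  3.10574142e-01 -8.10232229e-02]
 [-8.82450384e-04 -3.10574199e-01  9.50548730e-01 -1.38520892e-01]
 [ 0.00000000e+00  0.00000000e+00  0.00000000e+00  1.00000000e+00]] [[299.24191921   0.         322.99267407]
 [  0.         299.24191921 202.05171388]
 [  0.           0.           1.        ]]
```

View pics/top0.png

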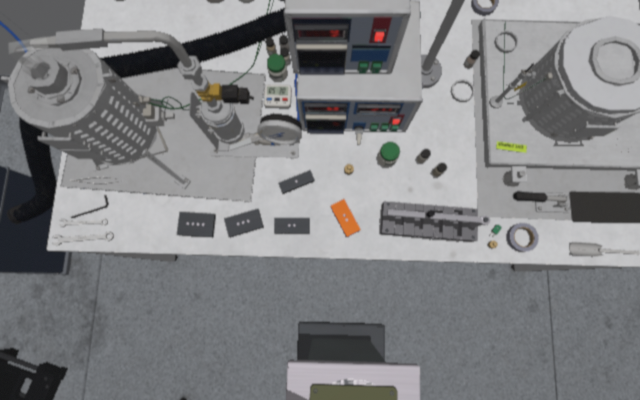

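View pics/scene0.png

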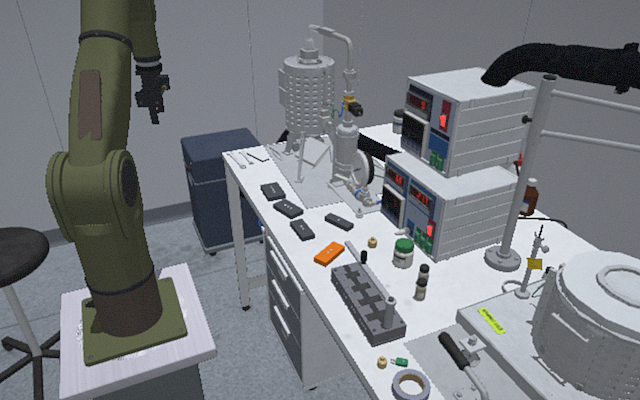

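The top view shows four dark plates. By their marks they are D (196,224), C (243,222), B (291,226) and A (296,182). The orange look-alike at (345,217) is to be left alone. The rack is at (430,222), its pivot post at (487,221) and its knob at about (430,213).

```bash
cat > h.py <<'E'
import numpy as np, cv2
from scipy.spatial.transform import Rotation as Ro
from plant import r
def cam(n):
    s=r.get_state(); d=r.snapshot(n)
    if n=='wrist':
        Rt=Ro.from_quat(s['eef_rot']).as_matrix(); T=np.array(d['T_tool_cam'])
        Rc=Rt@T[:3,:3]; c=Rt@T[:3,3]+s['tool_pos']; d['R']=Rc.T; d['t']=-Rc.T@c
    return d
def ray(d,p,z):
    p=np.atleast_2d(p).astype(float); R,t=np.array(d['R']),np.array(d['t'])
    v=np.c_[p,np.ones(len(p))]@np.linalg.inv(d['mtx']).T@R; c=-R.T@t
    return c+v*((z-c[2])/v[:,2])[:,None]
def proj(d,X):
    q=(np.atleast_2d(X)@np.array(d['R']).T+d['t'])@np.array(d['mtx']).T; return q[:,:2]/q[:,2:]
def dark(d,lo=600,hi=3000,th=85):
    im=d['image']; m=((im.max(2)<th)&(im.max(2).astype(int)-im.min(2)<25)).astype('uint8')
    m=cv2.morphologyEx(m,cv2.MORPH_CLOSE,np.ones((5,5)))
    return [c for c in cv2.findContours(m,0,1)[0] if lo<cv2.contourArea(c)<hi]
def rect(d,c,z):
    b=cv2.boxPoints(cv2.minAreaRect(ray(d,c[:,0,:],z)[:,:2].astype('f')))
    e=b[1]-b[0],b[2]-b[1]; L=[np.hypot(*x) for x in e]; l=e[int(L[1]>L[0])]
    return b.mean(0),np.degrees(np.arctan2(l[1],l[0]))%180,sorted(L)
def err():  # target->tool delta helper
    s=r.get_state(); return s['tool_pos'],Ro.from_quat(s['eef_rot'])
def go(x,y,z,yaw):
    "tool pointing down, jaw axis x at yaw deg: prints rotvec & shift in tool axes"
    p,R=err(); a=np.radians(yaw); best=None
    for k in(0,np.pi):
        X=np.array([np.cos(a+k),np.sin(a+k),0]); Z=np.array([0,0,-1.]); T=Ro.from_matrix(np.c_[X,np.cross(Z,X),Z])
        w=(R.inv()*T).as_rotvec()
        if best is None or np.linalg.norm(w)<np.linalg.norm(best): best=w
    print('rot',best.round(3),'shift',R.inv().apply(np.array([x,y,z])-p).round(4),'rows',max(np.linalg.norm(best)/.15,np.linalg.norm(np.array([x,y,z])-p)/.05).round(1))
E
python3 - <<'E'
from h import *
d=cam('top'); R,t=d['R'],d['t']; print('cam',-R.T@t)
for c in dark(d,150):
    m=cv2.moments(c); p=(m['m10']/m['m00'],m['m01']/m['m00'])
    if 160<p[1]<250: print(np.round(p),cv2.contourArea(c),[np.round(q,3) for q in rect(d,c,.012)])
print('post',ray(d,(487,221),.112),'knob',ray(d,(430,213),.142))
print('orange',ray(d,(345,217),.016),'vials etc',ray(d,[(424,156),(439,169),(390,152),(349,169)],.02),'edge',ray(d,[(300,257),(56,250)],0))
cv2.imwrite('pics/t1.png',cv2.resize(d['image'][140:260,160:520,::-1],None,fx=2.2,fy=2.2,interpolation=cv2.INTER_CUBIC))
E
```

```text
cam [0.34818801 0.07510972 1.02243853]
[292. 226.] 424.0 [array([0.478, 0.161], dtype=float32), np.float32(91.612), array([0.033, 0.084], dtype=float32)]
[196. 224.] 702.0 [array([0.474, 0.403], dtype=float32), np.float32(88.214), array([0.055, 0.089], dtype=float32)]
[244. 223.] 549.5 [array([0.482, 0.283], dtype=float32), np.float32(108.966), array([0.046, 0.085], dtype=float32)]
[429. 222.] 591.0 [array([ 0.496, -0.188], dtype=float32), np.float32(86.595), array([0.075, 0.249], dtype=float32)]
[605. 207.] 1917.5 [array([ 0.55 , -0.638], dtype=float32), np.float32(91.611), array([0.075, 0.18 ], dtype=float32)]
[530. 196.] 242.0 [array([ 0.57 , -0.445], dtype=float32), np.float32(88.359), array([0.022, 0.085], dtype=float32)]
[296. 182.] 281.5 [array([0.591, 0.154], dtype=float32), np.float32(114.122), array([0.027, 0.084], dtype=float32)]
post [[ 0.4882591 -0.2930702  0.112    ]] knob [[ 0.49801001 -0.15546366  0.142     ]]
orange [[0.50315198 0.02659101 0.016     ]] vials etc [[ 0.66811311 -0.17494029  0.02      ]
 [ 0.63433193 -0.2129536   0.02      ]
 [ 0.6764324  -0.08686026  0.02      ]
 [ 0.62778266  0.01880357  0.02      ]] edge [[0.40049581 0.13733128 0.        ]
 [0.4007556  0.75446326 0.        ]]
```

View pics/t1.png

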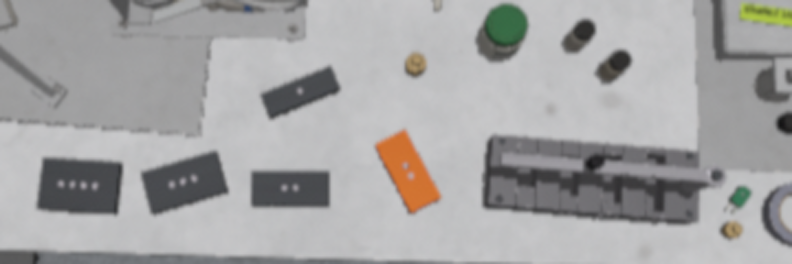

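All positions read clearly; the four-, three-, two- and one-mark plates are distinct and the orange one is left alone. Next I move to above the rack.

```bash
python3 -c "
from h import *
go(.43,.25,.28,35); go(.46,-.155,.28,-4)"
```

```text
rot [0.    0.001 0.665] shift [-0.2606  0.3388 -0.0334] rows 8.6
rot [1.000e-03 1.000e-03 1.346e+00] shift [-0.6394  0.4852 -0.0331] rows 16.1
```

```bash
python3 -m pendant '[[[0,0,0.665],[-0.26,0.339,-0.033],0.4],[[0,0,0.665],[-0.26,0.339,-0.033],0.4],[[0,0,0.665],[-0.26,0.339,-0.033],0.4],[[0,0,0.665],[-0.26,0.339,-0.033],0.4],[[0,0,0.665],[-0.26,0.339,-0.033],0.4],[[0,0,0.665],[-0.26,0.339,-0.033],0.4],[[0,0,0.665],[-0.26,0.339,-0.033],0.4],[[0,0,0.665],[-0.26,0.339,-0.033],0.4],[[0,0,0.665],[-0.26,0.339,-0.033],0.4],[[0,0,0.665],[-0.26,0.339,-0.033],0.4]]' 30
python3 -c "
from h import *
go(.46,-.155,.28,-4);print(r.get_state()['q'].round(2))"
```

```text
clock: 1.25
tool_pos: [0.4334, 0.246, 0.2801]
eef_rot: [0.955, 0.296, 0.001, 0.001]
contact_force: [0.1, 0.4, 0.7]
opening: 0.401
rot [ 0.003 -0.002  0.672] shift [-0.2051  0.3455  0.001 ] rows 8.0
[-0.58  0.48 -0.04  1.9   0.03  0.76 -0.04]
```

```bash
python3 -m pendant '[[[0,0,0.672],[-0.205,0.345,0],0.4],[[0,0,0.672],[-0.205,0.345,0],0.4],[[0,0,0.672],[-0.205,0.345,0],0.4],[[0,0,0.672],[-0.205,0.345,0],0.4],[[0,0,0.672],[-0.205,0.345,0],0.4],[[0,0,0.672],[-0.205,0.345,0],0.4],[[0,0,0.672],[-0.205,0.345,0],0.4],[[0,0,0.672],[-0.205,0.345,0],0.4],[[0,0,0.672],[-0.205,0.345,0],0.4],[[0,0,0.672],[-0.205,0.345,0],0.4]]'
python3 -c "
from h import *
print(r.get_state()['q'].round(2));d=cam('wrist');np.savez('w1.npz',**{k:d[k] for k in('mtx','R','t','image')});cv2.imwrite('pics/w1.png',d['image'][:,:,::-1])"
```

```text
clock: 2.25
tool_pos: [0.4604, -0.1497, 0.2795]
eef_rot: [1.0, -0.032, -0.0, -0.0]
contact_force: [-0.5, 0.7, -1.1]
opening: 0.399
[ 0.13  0.46  0.14  1.95 -0.09  0.74  0.25]
```

View pics/w1.png

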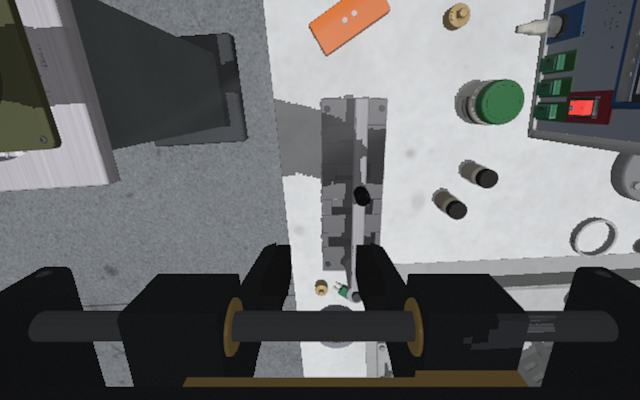

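The wrist view shows the rack corners at about (322,98), (387,97), (380,270) and (324,270). The knob is at (362,196) and the vials are at (455,208) and (485,176).

```bash
python3 -c "
from h import *
d=np.load('w1.npz')
print('rack',ray(d,[(322,98),(387,97),(380,270),(324,270)],.038).round(4)[:,:2])
print('knob',ray(d,(362,196),.130).round(4),'arm end',ray(d,[(356,97),(369,97)],.112).round(4)); cv2.imwrite('pics/w1c.png',cv2.resize(d['image'][85:300,290:410,::-1],None,fx=2.8,fy=2.8,interpolation=cv2.INTER_CUBIC))
"
```

```text
rack [[ 0.4645 -0.0616]
 [ 0.5423 -0.0654]
 [ 0.533  -0.3007]
 [ 0.4524 -0.2957]]
knob [[ 0.4989 -0.1589  0.13  ]] arm end [[ 0.4975 -0.0642  0.112 ]
 [ 0.51   -0.065   0.112 ]]
```

View pics/w1c.png

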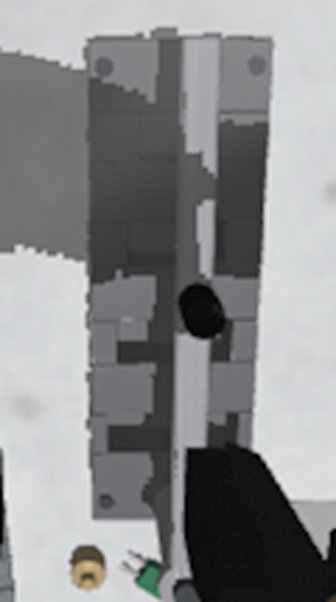

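```bash
python3 -c "
from h import *
go(.499,-.158,.20,-2.7);go(.499,-.158,.130,-2.7)"
```

```text
rot [-0.001  0.    -0.013] shift [0.039  0.0077 0.0794] rows 1.8
rot [-0.001  0.    -0.013] shift [0.0391 0.0078 0.1494] rows 3.1
```

```bash
python3 -m pendant '[[[0,0,-0.013],[0.039,0.0077,0.079],0.4],[[0,0,-0.013],[0.039,0.0077,0.079],0.4],[[0,0,-0.013],[0.039,0.0077,0.079],0.4],[[0,0,-0.013],[0.039,0.0077,0.12],0.4],[[0,0,-0.013],[0.039,0.0077,0.149],0.4],[[0,0,-0.013],[0.039,0.0077,0.149],0.4],[[0,0,-0.013],[0.039,0.0077,0.149],0.22],[[0,0,-0.013],[0.039,0.0077,0.149],0.22],[[0,0,-0.013],[0.039,0.0077,0.149],0.22]]'
python3 -m pendant '[[[0,0,0.14],[0.0181,0.0013,0],0.22],[[0,0,0.28],[0.0359,0.0051,0],0.22],[[0,0,0.42],[0.053,0.0113,0],0.22],[[0,0,0.56],[0.0691,0.0199,0],0.22],[[0,0,0.7],[0.0837,0.0306,0],0.22],[[0,0,0.84],[0.0968,0.0432,0],0.22],[[0,0,0.84],[0.0968,0.0432,0],0.22]]'
python3 -c "
from h import *
d=cam('wrist');cv2.imwrite('pics/w2.png',d['image'][:,:,::-1]);print(r.get_state()['q'].round(2))"
```

```text
clock: 3.2
tool_pos: [0.5, -0.1594, 0.1325]
eef_rot: [1.0, -0.024, 0.002, 0.0]
contact_force: [1.0, -0.3, -0.1]
opening: 0.226
clock: 3.9
tool_pos: [0.5953, -0.2091, 0.1319]
eef_rot: [0.903, -0.43, 0.002, 0.001]
contact_force: [0.0, 0.9, 0.1]
opening: 0.222
[ 0.08  0.87  0.34  1.66 -0.41  0.68 -0.25]
```

View pics/w2.png

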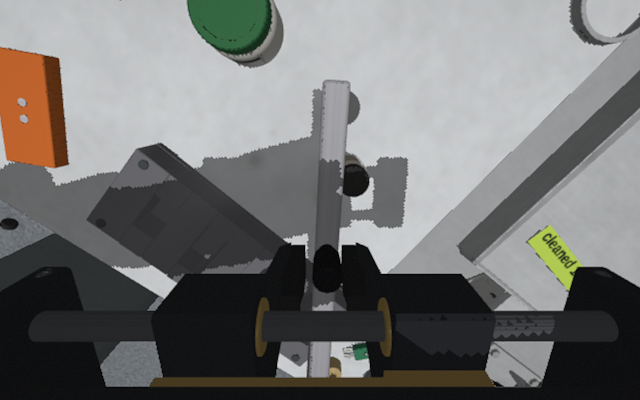

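The keeper is following, with the knob between the fingers at (327,268), and it clears the vials above them. Second half of the arc next.

```bash
python3 -m pendant '[[[0,0,0.14],[0.0181,0.0013,0],0.22],[[0,0,0.28],[0.0359,0.0051,0],0.22],[[0,0,0.42],[0.053,0.0113,0],0.22],[[0,0,0.56],[0.0691,0.0199,0],0.22],[[0,0,0.7],[0.0837,0.0306,0],0.22],[[0,0,0.84],[0.0968,0.0432,0],0.22],[[0,0,0.84],[0.0968,0.0432,0],0.22],[[0,0,0.84],[0.0968,0.0432,0],0.22]]'
python3 -m pendant '[[[0,0,0],[0,0,0],0.4],[[0,0,0],[0,0,0],0.4],[[0,0,0],[0,0,-0.04],0.4],[[0,0,0],[0,0,-0.09],0.4],[[0,0,0],[0,0,-0.13],0.4],[[0,0,0],[0,0,-0.13],0.4]]'
python3 -c "
from h import *
print(r.get_state()['q'].round(2))
go(.43,.1,.28,-10);go(.474,.403,.25,0)"
```

```text
clock: 4.75
tool_pos: [0.6205, -0.3087, 0.1308]
eef_rot: [-0.651, 0.759, 0.001, 0.0]
contact_force: [-0.1, -0.2, -0.9]
opening: 0.221
clock: 5.35
tool_pos: [0.6237, -0.3115, 0.2678]
eef_rot: [-0.65, 0.76, -0.006, 0.002]
contact_force: [-0.5, 0.1, 0.5]
opening: 0.399
[ 0.1   0.85  0.66  1.33 -0.54  1.13 -0.91]
rot [-0.005 -0.012 -1.551] shift [-0.3767  0.2546 -0.0168] rows 10.3
rot [-0.013  0.004  1.416] shift [-0.683   0.2582  0.0117] rows 14.6
```

```bash
python3 -m pendant '[[[0,0,-1.55],[-0.377,0.255,-0.017],0.4],[[0,0,-1.55],[-0.377,0.255,-0.017],0.4],[[0,0,-1.55],[-0.377,0.255,-0.017],0.4],[[0,0,-1.55],[-0.377,0.255,-0.017],0.4],[[0,0,-1.55],[-0.377,0.255,-0.017],0.4],[[0,0,-1.55],[-0.377,0.255,-0.017],0.4],[[0,0,-1.55],[-0.377,0.255,-0.017],0.4],[[0,0,-1.55],[-0.377,0.255,-0.017],0.6],[[0,0,-1.55],[-0.377,0.255,-0.017],0.9],[[0,0,-1.55],[-0.377,0.255,-0.017],0.95]]'
python3 -c "
from h import *
print(r.get_state()['q'].round(2))
go(.47,.34,.25,0)"
```

```text
clock: 6.35
tool_pos: [0.4244, 0.1097, 0.2773]
eef_rot: [0.995, -0.104, -0.002, -0.001]
contact_force: [0.8, -0.4, 0.0]
opening: 0.649
[-0.57  0.42  0.31  2.07 -0.2   0.68 -0.33]
rot [-0.003  0.004 -0.208] shift [-0.0028 -0.2347  0.0279] rows 4.7
```

```bash
python3 -m pendant '[[[0,0,-0.208],[-0.003,-0.235,0.028],0.95],[[0,0,-0.208],[-0.003,-0.235,0.028],0.95],[[0,0,-0.208],[-0.003,-0.235,0.028],0.95],[[0,0,-0.208],[-0.003,-0.235,0.028],0.95],[[0,0,-0.208],[-0.003,-0.235,0.028],0.95],[[0,0,-0.208],[-0.003,-0.235,0.028],0.95],[[0,0,-0.208],[-0.003,-0.235,0.028],0.95]]'
python3 -c "
from h import *
d=cam('wrist');np.savez('w3.npz',**{k:d[k] for k in('mtx','R','t','image')});cv2.imwrite('pics/w3.png',d['image'][:,:,::-1])
for c in dark(d,1500,20000,90): print(cv2.boundingRect(c),[np.round(q,3) for q in rect(d,c,.016)])
d=cam('top')
for c in dark(d,200,800): print(np.round(c.mean((0,1))),[np.round(q,3) for q in rect(d,c,.012)])
"
python3 -m pendant '[[[0.785,0,0],[0,0,0],0.95],[[0.785,0,0],[0,0,0],0.95],[[0.785,0,0],[0,0,0],0.95],[[0.785,0,0],[0,0,0],0.95],[[0.785,0,0],[0,0,0],0.95],[[0.785,0,0],[0,0,0],0.95],[[0.785,0,0],[0,0,0],0.95],[[0.785,0,0],[0,0,0],0.95],[[0.785,0,0],[0,0,0],0.95]]'
python3 -c "
from h import *
print(r.get_state()['q'].round(2),Ro.from_quat(r.get_state()['eef_rot']).as_matrix().round(3))"
```

```text
clock: 7.05
tool_pos: [0.4773, 0.3327, 0.2489]
eef_rot: [1.0, -0.008, -0.001, 0.001]
contact_force: [-1.4, -0.2, -0.9]
opening: 0.953
(299, 168, 57, 74) [array([0.482, 0.286], dtype=float32), np.float32(108.204), array([0.05 , 0.091], dtype=float32)]
(296, 86, 49, 65) [array([0.475, 0.396], dtype=float32), np.float32(87.443), array([0.059, 0.073], dtype=float32)]
(0, 0, 142, 95) [array([0.195, 0.475], dtype=float32), np.float32(160.222), array([0.089, 0.148], dtype=float32)]
[319. 393.] [array([0.088, 0.074], dtype=float32), np.float32(91.589), array([0.033, 0.054], dtype=float32)]
[530. 197.] [array([ 0.57 , -0.445], dtype=float32), np.float32(88.167), array([0.022, 0.084], dtype=float32)]
[382. 115.] [array([ 0.779, -0.062], dtype=float32), np.float32(91.624), array([0.079, 0.128], dtype=float32)]
[236.  95.] [array([0.832, 0.324], dtype=float32), np.float32(87.82), array([0.053, 0.084], dtype=float32)]
[369.  66.] [array([ 0.921, -0.033], dtype=float32), np.float32(91.635), array([0.033, 0.069], dtype=float32)]
[375.  36.] [array([ 1.021, -0.038], dtype=float32), np.float32(91.642), array([0.095, 0.11 ], dtype=float32)]
clock: 8.05
tool_pos: [0.4779, 0.3336, 0.2503]
eef_rot: [0.924, -0.007, 0.004, -0.381]
contact_force: [-0.7, 0.5, 0.6]
opening: 0.954
[ 0.15  0.77 -0.79  2.04 -0.91  0.25  0.46] [[ 1.    -0.01   0.014]
 [-0.017 -0.709  0.705]
 [ 0.002 -0.705 -0.709]]
```

View pics/w3.png

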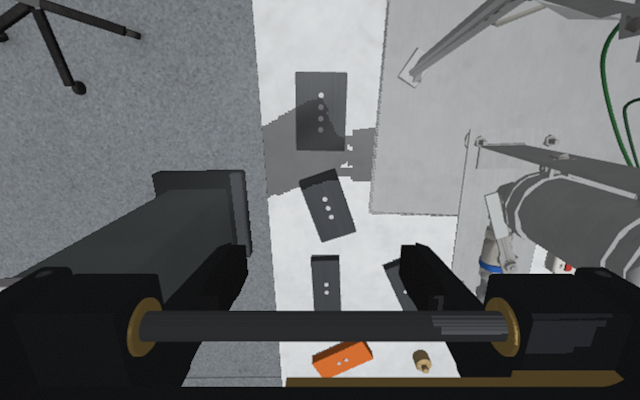

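The wrist view shows D at (296–347, 72–151), C around (328,205), B at (326,283) and the orange plate at (342,357), with A partly hidden at (400,280). The tilted pose is reachable.

```bash
cat >> h.py <<'E'
def goto(p,yaw,al):
    "pose: down, jaw axis at yaw deg, then tilt al rad about tool x; prints rot & shift in present tool axes"
    q,R=err(); a=np.radians(yaw); X=np.array([np.cos(a),np.sin(a),0]); Z=np.array([0,0,-1.])
    T=Ro.from_matrix(np.c_[X,np.cross(Z,X),Z])*Ro.from_rotvec([al,0,0])
    print('rot',(R.inv()*T).as_rotvec().round(3),'shift',R.inv().apply(np.array(p)-q).round(4))
def pick(c,ang,s=.020,up=.0):
    "TCP for 45deg pick of plate centre c, long axis ang deg(~+y): toward -L end"
    L=np.array([np.cos(np.radians(ang)),np.sin(np.radians(ang))]); p=np.r_[c-(s+.007)*L,.015+up]
    goto(p,ang-90,.785)
E
python3 -c "
from h import *
d=np.load('w3.npz')
p=ray(d,[(295.5,72),(347,72.5),(346.5,151),(297.5,150.5)],.016)[:,:2];print(p.round(3),p.mean(0))
c=p.mean(0); pick(c,88.3,up=.07);pick(c,88.3)"
```

```text
[[0.447 0.449]
 [0.506 0.447]
 [0.506 0.358]
 [0.446 0.36 ]] [0.47634577 0.40350471]
rot [0.003 0.007 0.011] shift [-0.0034  0.0862  0.1475]
rot [0.003 0.007 0.011] shift [-0.0036  0.1355  0.1971]
```

```bash
python3 -m pendant '[[[0,0,0],[-0.003,0.086,0.147],0.95],[[0,0,0],[-0.003,0.086,0.147],0.95],[[0,0,0],[-0.003,0.086,0.147],0.95],[[0,0,0],[-0.003,0.086,0.147],0.95],[[0,0,0],[-0.003,0.086,0.147],0.95],[[0,0,0],[-0.003,0.086,0.147],0.95]]'
python3 -c "
from h import *
print(r.get_state()['q'].round(2)); pick(np.array([.4763,.4035]),89)"
```

```text
clock: 8.65
tool_pos: [0.499, 0.3731, 0.0965]
eef_rot: [0.926, 0.002, -0.017, -0.378]
contact_force: [-0.6, 0.8, 0.2]
opening: 0.949
[ 0.09  1.12 -0.82  1.96 -1.    0.04  0.73]
rot [0.009 0.044 0.003] shift [-0.0208  0.0549  0.0612]
```

The joints reach their limits in this heading (j5 at -1, j6 at 0.04). I'll back up and try the opposite tilt.

```bash
python3 -m pendant '[[[0,0,0],[0,-0.106,-0.106],0.95],[[0,0,0],[0,-0.106,-0.106],0.95],[[0,0,0],[0,-0.106,-0.106],0.95],[[0,0,0],[0,-0.106,-0.106],0.95],[[0,0,0],[0,-0.106,-0.106],0.95]]'
python3 -m pendant '[[[-0.785,0,0],[0,0,0],0.95],[[-0.785,0,0],[0,0,0],0.95],[[-0.785,0,0],[0,0,0],0.95],[[-0.785,0,0],[0,0,0],0.95],[[-0.785,0,0],[0,0,0],0.95],[[-0.785,0,0],[0,0,0],0.95]]'
python3 -m pendant '[[[-0.785,0,0],[0,0,0],0.95],[[-0.785,0,0],[0,0,0],0.95],[[-0.785,0,0],[0,0,0],0.95],[[-0.785,0,0],[0,0,0],0.95],[[-0.785,0,0],[0,0,0],0.95],[[-0.785,0,0],[0,0,0],0.95],[[-0.785,0,0],[0,0,0],0.95],[[-0.785,0,0],[0,0,0],0.95]]'
python3 -c "
from h import *
print(r.get_state()['q'].round(2)); goto([.476,.425,.20],-1,-.785)"
```

```text
clock: 9.15
tool_pos: [0.5044, 0.3732, 0.2488]
eef_rot: [0.925, 0.002, -0.014, -0.379]
contact_force: [0.2, -0.0, 0.2]
opening: 0.951
clock: 9.75
tool_pos: [0.5023, 0.3764, 0.2446]
eef_rot: [1.0, 0.009, -0.016, 0.006]
contact_force: [-0.0, 0.1, 0.2]
opening: 0.947
clock: 10.55
tool_pos: [0.5057, 0.3704, 0.246]
eef_rot: [0.923, 0.01, -0.012, 0.385]
contact_force: [0.6, -0.4, 0.8]
opening: 0.949
[-1.12  1.09  0.56  1.07  0.08  1.63 -0.69]
rot [0.007 0.003 0.04 ] shift [-0.0278 -0.0719 -0.0061]
```

j7 has room here, and rolling 180° about the 45° tool axis turns a flat plate upright. So I'll pick with the jaws rolled by +π (camera up), then roll by −π to place.

```bash
python3 -m pendant '[[[0,0,1.57],[-0.028,-0.072,-0.006],0.95],[[0,0,1.57],[-0.028,-0.072,-0.006],0.95],[[0,0,1.57],[-0.028,-0.072,-0.006],0.95],[[0,0,1.57],[-0.028,-0.072,-0.006],0.95],[[0,0,1.57],[-0.028,-0.072,-0.006],0.95],[[0,0,1.57],[-0.028,-0.072,-0.006],0.95],[[0,0,1.57],[-0.028,-0.072,-0.006],0.95],[[0,0,1.57],[-0.028,-0.072,-0.006],0.95],[[0,0,1.57],[-0.028,-0.072,-0.006],0.95],[[0,0,1.57],[-0.028,-0.072,-0.006],0.95]]'
python3 -m pendant '[[[0,0,1.57],[0,0,0],0.95],[[0,0,1.57],[0,0,0],0.95],[[0,0,1.57],[0,0,0],0.95],[[0,0,1.57],[0,0,0],0.95],[[0,0,1.57],[0,0,0],0.95],[[0,0,1.57],[0,0,0],0.95],[[0,0,1.57],[0,0,0],0.95],[[0,0,1.57],[0,0,0],0.95],[[0,0,1.57],[0,0,0],0.95],[[0,0,1.57],[0,0,0],0.95]]'
cat >> h.py <<'E'
def pick(c,ang,s=.020,up=.0):
    L=np.array([np.cos(np.radians(ang)),np.sin(np.radians(ang))]); p=np.r_[np.array(c)+(s+.007)*L,.015+up]
    goto(p,ang+90,.785)
E
python3 -c "
from h import *
print(r.get_state()['q'].round(2)); pick([.4763,.4035],89,up=.06);pick([.4763,.4035],89)"
```

```text
clock: 11.55
tool_pos: [0.4764, 0.4252, 0.2016]
eef_rot: [0.68, -0.625, 0.254, 0.288]
contact_force: [-0.4, 0.3, -0.1]
opening: 0.955
clock: 12.55
tool_pos: [0.4646, 0.3322, 0.1949]
eef_rot: [-0.235, 0.91, -0.333, -0.079]
contact_force: [1.3, 0.6, -0.5]
opening: 0.95
[-1.4   1.43  1.51  1.42 -0.73  1.52 -2.65]
rot [0.079 0.045 0.512] shift [-0.0835  0.128   0.0287]
rot [0.079 0.045 0.512] shift [-0.1015  0.1621  0.0747]
```

Positive roll drives j7 negative, so it has to unwind the other way.

```bash
R='x'; python3 -m pendant '[[[0,0,-1.55],[0,0,0],0.95],[[0,0,-1.55],[0,0,0],0.95],[[0,0,-1.55],[0,0,0],0.95],[[0,0,-1.55],[0,0,0],0.95],[[0,0,-1.55],[0,0,0],0.95],[[0,0,-1.55],[0,0,0],0.95],[[0,0,-1.55],[0,0,0],0.95],[[0,0,-1.55],[0,0,0],0.95],[[0,0,-1.55],[0,0,0],0.95],[[0,0,-1.55],[0,0,0],0.95]]'
python3 -c "
from h import *
print(r.get_state()['q'].round(2)); goto([.476,.43,.2],-1,-.785)"
```

```text
clock: 13.55
tool_pos: [0.4649, 0.333, 0.1948]
eef_rot: [0.794, -0.502, 0.188, 0.286]
contact_force: [-0.0, 0.7, 0.4]
opening: 0.95
[-1.35  1.21  1.08  1.41 -0.39  1.34 -1.48]
rot [-0.089  0.028 -1.119] shift [-0.0592 -0.0408 -0.0663]
```

```bash
python3 -m pendant '[[[-0.09,0.03,-1.12],[-0.059,-0.041,-0.066],0.95],[[-0.09,0.03,-1.12],[-0.059,-0.041,-0.066],0.95],[[-0.09,0.03,-1.12],[-0.059,-0.041,-0.066],0.95],[[-0.09,0.03,-1.12],[-0.059,-0.041,-0.066],0.95],[[-0.09,0.03,-1.12],[-0.059,-0.041,-0.066],0.95],[[-0.09,0.03,-1.12],[-0.059,-0.041,-0.066],0.95],[[-0.09,0.03,-1.12],[-0.059,-0.041,-0.066],0.95],[[-0.09,0.03,-1.12],[-0.059,-0.041,-0.066],0.95],[[-0.09,0.03,-1.12],[-0.059,-0.041,-0.066],0.95]]'
python3 -m pendant '[[[0,0,-1.5],[0,0,0],0.95],[[0,0,-1.5],[0,0,0],0.95],[[0,0,-1.5],[0,0,0],0.95],[[0,0,-1.5],[0,0,0],0.95],[[0,0,-1.5],[0,0,0],0.95],[[0,0,-1.5],[0,0,0],0.95],[[0,0,-1.5],[0,0,0],0.95],[[0,0,-1.5],[0,0,0],0.95],[[0,0,-1.5],[0,0,0],0.95],[[0,0,-1.5],[0,0,0],0.95]]'
python3 -m pendant '[[[0,0,-1.5],[0,0,0],0.95],[[0,0,-1.5],[0,0,0],0.95],[[0,0,-1.5],[0,0,0],0.95],[[0,0,-1.5],[0,0,0],0.95],[[0,0,-1.5],[0,0,0],0.95],[[0,0,-1.5],[0,0,0],0.95],[[0,0,-1.5],[0,0,0],0.95],[[0,0,-1.5],[0,0,0],0.95],[[0,0,-1.5],[0,0,0],0.95],[[0,0,-1.5],[0,0,0],0.95]]'
python3 -c "
from h import *
print(r.get_state()['q'].round(2)); pick([.4763,.4035],89,up=.06);pick([.4763,.4035],89)"
```

```text
clock: 14.45
tool_pos: [0.4766, 0.4298, 0.1994]
eef_rot: [0.923, -0.01, -0.002, 0.384]
contact_force: [0.8, -0.4, 0.0]
opening: 0.954
clock: 15.45
tool_pos: [0.4763, 0.4299, 0.1989]
eef_rot: [0.681, 0.623, -0.264, 0.28]
contact_force: [0.6, -0.6, -0.3]
opening: 0.952
clock: 16.45
tool_pos: [0.4764, 0.4298, 0.1989]
eef_rot: [0.073, 0.92, -0.384, 0.025]
contact_force: [-0.2, 0.8, 0.6]
opening: 0.952
[-0.98  1.13 -0.06  0.94  0.43  1.78  1.9 ]
rot [-0.005  0.002 -0.142] shift [0.0124 0.0877 0.0867]
rot [-0.005  0.002 -0.142] shift [0.0185 0.1299 0.1289]
```

```bash
python3 -m pendant '[[[0,0,-0.142],[0.012,0.088,0.087],0.95],[[0,0,-0.142],[0.012,0.088,0.087],0.95],[[0,0,-0.142],[0.012,0.088,0.087],0.95],[[0,0,-0.142],[0.012,0.088,0.087],0.95],[[0,0,-0.142],[0.012,0.088,0.087],0.95]]'
python3 -c "
from h import *
d=cam('wrist');cv2.imwrite('pics/w4.png',d['image'][:,:,::-1])
print(r.get_state()['q'].round(2)); pick([.4763,.4035],89)"
```

```text
clock: 16.95
tool_pos: [0.4774, 0.431, 0.0748]
eef_rot: [0.01, 0.923, -0.385, -0.001]
contact_force: [-0.4, 0.1, 0.1]
opening: 0.95
[-0.96  1.28 -0.1   0.94  0.46  1.64  1.95]
rot [-0.004  0.003 -0.005] shift [0.0013 0.0421 0.0436]
```

View pics/w4.png

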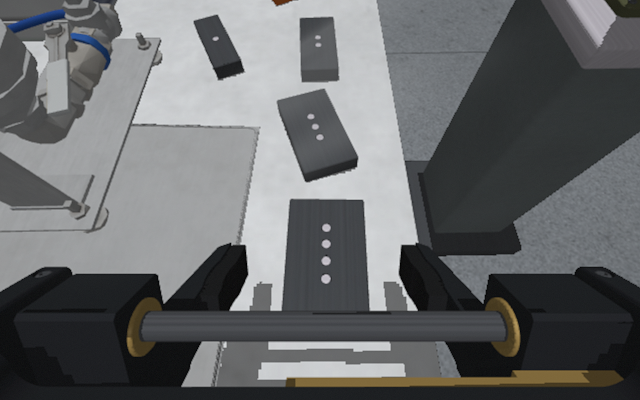

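D (288–368, 200–310) sits centred between the fingers, with C, B and A visible beyond it. Descend and grip.

```bash
python3 -m pendant '[[[0,0,0],[0.001,0.021,0.022],0.95],[[0,0,0],[0.001,0.034,0.035],0.95],[[0,0,0],[0.001,0.042,0.043],0.95],[[0,0,0],[0.001,0.042,0.043],0.95],[[0,0,0],[0.001,0.042,0.043],0.5],[[0,0,0],[0.001,0.042,0.043],0.5],[[0,0,0],[0.001,0.042,0.043],0.5],[[0,0,0],[0.001,0.042,0.043],0.5],[[0,0,0],[0.001,0.042,0.043],0.5]]' 55
python3 -m pendant '[[[0,0,0],[0,-0.02,-0.02],0.5],[[0,0,0],[0,-0.04,-0.04],0.5],[[0,0,0],[0,-0.07,-0.07],0.5],[[0,0,0],[0,-0.1,-0.1],0.5],[[0,0,0],[0,-0.14,-0.14],0.5],[[0,0,0],[0,-0.16,-0.16],0.5],[[0,0,0],[0,-0.16,-0.16],0.5]]'
python3 -c "
from h import *
d=cam('wrist');cv2.imwrite('pics/w5.png',d['image'][:,:,::-1])
print(r.get_state()['q'].round(2)); goto([.45,.1,.24],-2.7,-.785)"
```

```text
clock: 17.9
tool_pos: [0.4756, 0.4306, 0.0134]
eef_rot: [0.008, 0.923, -0.385, -0.002]
contact_force: [0.0, 0.0, 2.0]
opening: 0.676
clock: 18.6
tool_pos: [0.4764, 0.4336, 0.2444]
eef_rot: [0.01, 0.924, -0.381, 0.001]
contact_force: [0.4, -0.1, -2.5]
opening: 0.671
[-0.97  1.09 -0.09  0.91  0.46  1.85  2.05]
rot [-3.900e-02 -2.000e-03 -3.123e+00] shift [ 0.0198 -0.2348  0.2365]
```

```bash
python3 -m pendant '[[[0,0,1.55],[0,0,0],0.5],[[0,0,1.55],[0,0,0],0.5],[[0,0,1.55],[0,0,0],0.5],[[0,0,1.55],[0,0,0],0.5],[[0,0,1.55],[0,0,0],0.5],[[0,0,1.55],[0,0,0],0.5],[[0,0,1.55],[0,0,0],0.5],[[0,0,1.55],[0,0,0],0.5],[[0,0,1.55],[0,0,0],0.5],[[0,0,1.55],[0,0,0],0.5]]'
python3 -m pendant '[[[0,0,1.55],[0,0,0],0.5],[[0,0,1.55],[0,0,0],0.5],[[0,0,1.55],[0,0,0],0.5],[[0,0,1.55],[0,0,0],0.5],[[0,0,1.55],[0,0,0],0.5],[[0,0,1.55],[0,0,0],0.5],[[0,0,1.55],[0,0,0],0.5],[[0,0,1.55],[0,0,0],0.5],[[0,0,1.55],[0,0,0],0.5],[[0,0,1.55],[0,0,0],0.5]]'
cat >> h.py <<'E'
CR=np.array([.4981,-.1809]); PHI=np.radians(-2.7)
YH=np.array([-np.sin(PHI),np.cos(PHI)])
SL=dict(d=-.072,c=-.024,b=.024,a=.072)
def place(k,up=0.,s=.020,dx=0,dy=0):
    "TCP for upright plate, tool heading -y 45deg down; grip s above plate centre; TCP 7mm 'N side' of mid-plane, contact axis"
    c=CR+YH*(SL[k]+.007+dy)+np.array([np.cos(PHI),np.sin(PHI)])*dx
    goto(np.r_[c,.008+.045+s+.007+up],-2.7,-.785)
E
python3 -c "
from h import *
print(r.get_state()['q'].round(2)); goto([.45,.1,.24],-2.7,-.785);place('d',.1)"
```

```text
clock: 19.65
tool_pos: [0.4741, 0.4312, 0.2362]
eef_rot: [0.636, 0.668, -0.285, 0.262]
contact_force: [0.7, 0.2, -2.7]
opening: 0.671
clock: 20.65
tool_pos: [0.474, 0.4313, 0.2362]
eef_rot: [0.921, 0.054, -0.03, 0.385]
contact_force: [0.5, 0.3, -2.9]
opening: 0.675
[-1.22  1.18  0.71  0.94 -0.08  1.73 -0.57]
rot [ 0.01  -0.02   0.157] shift [-0.0498  0.2306  0.2338]
rot [ 0.01  -0.02   0.157] shift [-0.026   0.4348  0.5218]
```

```bash
python3 -m pendant '[[[0,0,0.157],[-0.05,0.23,0.234],0.5],[[0,0,0.157],[-0.05,0.23,0.234],0.5],[[0,0,0.157],[-0.05,0.23,0.234],0.5],[[0,0,0.157],[-0.05,0.23,0.234],0.5],[[0,0,0.157],[-0.05,0.23,0.234],0.5],[[0,0,0.157],[-0.05,0.23,0.234],0.5],[[0,0,0.157],[-0.05,0.23,0.234],0.5],[[0,0,0.157],[-0.05,0.23,0.234],0.5],[[0,0,0.157],[-0.05,0.23,0.234],0.5]]'
python3 -c "
from h import *
print(r.get_state()['q'].round(2)); place('d',.1)"
```

```text
clock: 21.55
tool_pos: [0.4514, 0.1005, 0.2405]
eef_rot: [0.922, -0.016, -0.0, 0.386]
contact_force: [-0.3, 0.7, -2.9]
opening: 0.677
[-1.15  0.92  0.84  1.88  0.08  0.93 -0.52]
rot [ 0.007 -0.021  0.005] shift [0.053  0.1988 0.2884]
```

```bash
python3 -m pendant '[[[0.007,-0.02,0.005],[0.053,0.199,0.288],0.5],[[0.007,-0.02,0.005],[0.053,0.199,0.288],0.5],[[0.007,-0.02,0.005],[0.053,0.199,0.288],0.5],[[0.007,-0.02,0.005],[0.053,0.199,0.288],0.5],[[0.007,-0.02,0.005],[0.053,0.199,0.288],0.5],[[0.007,-0.02,0.005],[0.053,0.199,0.288],0.5],[[0.007,-0.02,0.005],[0.053,0.199,0.288],0.5],[[0.007,-0.02,0.005],[0.053,0.199,0.288],0.5],[[0.007,-0.02,0.005],[0.053,0.199,0.288],0.5]]'
python3 -c "
from h import *
print(r.get_state()['q'].round(2)); place('d',.1)
a=cam('scene')['image'][190:360,280:460,::-1]
b=cam('top')['image'][180:270,350:530,::-1]
w=cam('wrist')['image'][:,:,::-1]
f=lambda x,s:cv2.resize(x,s,interpolation=cv2.INTER_CUBIC)
cv2.imwrite('pics/p1.png',np.vstack([np.hstack([f(a,(400,378)),f(b,(400,200)) if 0 else cv2.copyMakeBorder(f(b,(400,200)),0,178,0,0,0)]),cv2.copyMakeBorder(f(w,(350,219)),0,0,0,450,0)]))"
```

```text
clock: 22.45
tool_pos: [0.4968, -0.2457, 0.1804]
eef_rot: [0.924, -0.022, -0.008, 0.382]
contact_force: [-0.4, 0.2, -3.3]
opening: 0.671
[-0.51  1.02  0.86  2.07  0.3   0.27 -0.3 ]
rot [-0.001 -0.002 -0.   ] shift [-0.0017 -0.0001  0.0004]
```

View pics/p1.png

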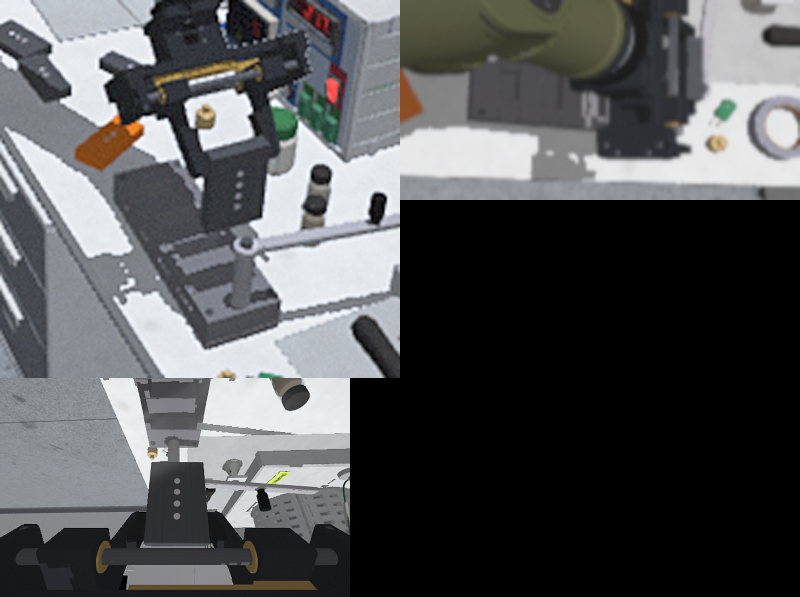

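The plate is upright, four marks visible, above the D slot, and the keeper is clear. I'll overlay the expected slot and plate outlines once to check the alignment.

```bash
cat >> h.py <<'E'
W=dict(a=.03,b=.04,c=.05,d=.06)
def overlay(name,k,up,fn,crop):
    d=cam(name); im=d['image'][:,:,::-1].copy(); XH=np.array([np.cos(PHI),np.sin(PHI)])
    def quad(hx,hy,z,y0): return np.array([np.r_[CR+XH*sx*hx+YH*(y0+sy*hy),z] for sx,sy in((-1,-1),(1,-1),(1,1),(-1,1))])
    y0,y1,x0,x1=crop; f=min(800/(x1-x0),600/(y1-y0)); im=cv2.resize(im[y0:y1,x0:x1],None,fx=f,fy=f,interpolation=cv2.INTER_CUBIC)
    for q,col in [(quad(W[j]/2+.0025,.0105,.038,SL[j]),(0,255,255)) for j in SL]+[(quad(.04,.1175,.038,0),(0,255,0)),(quad(W[k]/2,.008,.008+up,SL[k]),(0,0,255)),(quad(W[k]/2,.008,.098+up,SL[k]),(255,0,0))]:
        cv2.polylines(im,[np.int32((proj(d,q)+.5-[x0,y0])*f)],True,col,1,cv2.LINE_AA)
    cv2.imwrite(fn,im)
E
python3 -c "
from h import *
overlay('wrist','d',.1,'pics/o1.png',(0,310,190,450))"
```

```text
(no output)
```

View pics/o1.png

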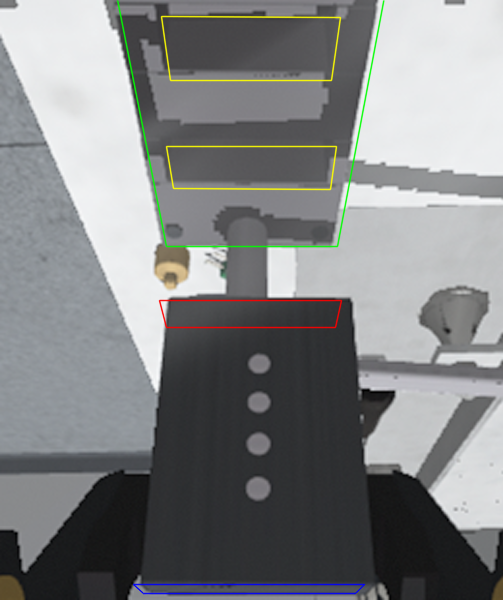

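The plate is about 3 mm too far in +x relative to the slot, and otherwise aligned. Correct that and descend in stages.

```bash
python3 -m pendant '[[[0,0,0],[-0.003,-0.014,0.014],0.5],[[0,0,0],[-0.003,-0.028,0.028],0.5],[[0,0,0],[-0.003,-0.035,0.035],0.5],[[0,0,0],[-0.003,-0.042,0.042],0.5],[[0,0,0],[-0.003,-0.046,0.046],0.5],[[0,0,0],[-0.003,-0.05,0.05],0.5],[[0,0,0],[-0.003,-0.05,0.05],0.5]]'
python3 -c "
from h import *
print(r.get_state()['q'].round(2)); place('d',0,dx=-.003)
overlay('wrist','d',.03,'pics/o2.png',(0,310,190,450))"
```

```text
clock: 23.35
tool_pos: [0.4938, -0.245, 0.1105]
eef_rot: [0.924, -0.021, -0.008, 0.382]
contact_force: [0.4, 0.5, -2.4]
opening: 0.676
[-0.5   1.16  0.83  2.09  0.26  0.15 -0.35]
rot [-0.001 -0.003 -0.   ] shift [-0.0018 -0.021   0.0221]
```

View pics/o2.png

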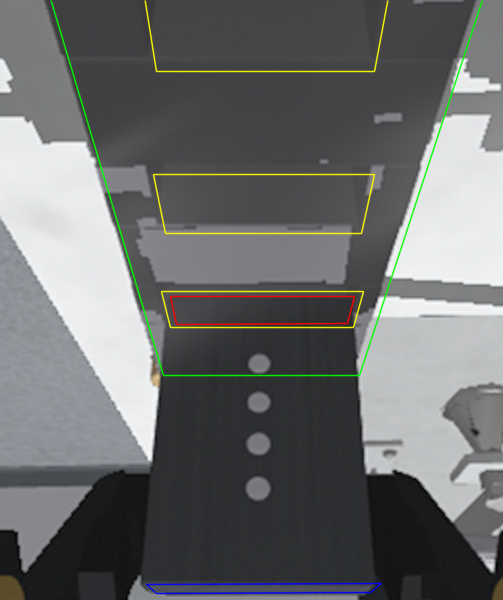

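```bash
python3 -m pendant '[[[0,0,0],[0,-0.005,0.003],0.5],[[0,0,0],[0,-0.008,0.006],0.5],[[0,0,0],[0,-0.01,0.008],0.5],[[0,0,0],[0,-0.01,0.008],0.5]]'
python3 -m pendant '[[[0,0,0],[0,-0.004,0.004],0.5],[[0,0,0],[0,-0.007,0.007],0.5],[[0,0,0],[0,-0.01,0.01],0.5],[[0,0,0],[0,-0.01,0.01],0.5]]'
python3 -c "
from h import *
s=r.get_state();print(s['q'].round(2),s['moment'].round(2)); place('d',0,dx=-.003)"
```

```text
clock: 23.8
tool_pos: [0.4937, -0.2437, 0.0977]
eef_rot: [0.924, -0.021, -0.008, 0.382]
contact_force: [-0.7, -0.5, -2.8]
opening: 0.675
clock: 24.2
tool_pos: [0.4937, -0.2436, 0.0833]
eef_rot: [0.924, -0.021, -0.008, 0.382]
contact_force: [0.2, 0.1, -1.2]
opening: 0.671
[-0.49  1.22  0.81  2.09  0.24  0.11 -0.38] [ 1.   -0.03  0.04]
rot [-0.001 -0.003  0.   ] shift [-0.0015 -0.0008  0.0038]
```

The plate is in the slot. Lower the last 3 mm, release and back out along the tool axis.

```bash
python3 -m pendant '[[[0,0,0],[0,-0.001,0.001],0.5],[[0,0,0],[0,-0.0025,0.0025],0.5],[[0,0,0],[0,-0.0025,0.0025],0.5],[[0,0,0],[0,-0.0025,0.0025],0.85],[[0,0,0],[0,-0.0025,0.0025],0.85],[[0,0,0],[0,-0.0025,0.0025],0.85],[[0,0,0],[0,-0.0025,0.0025],0.85]]'
python3 -m pendant '[[[0,0,0],[0,0,-0.02],0.85],[[0,0,0],[0,0,-0.05],0.85],[[0,0,0],[0,0,-0.1],0.85],[[0,0,0],[0,0,-0.15],0.85],[[0,0,0],[0,0,-0.17],0.85],[[0,0,0],[0,0,-0.17],0.85]]'
python3 -c "
from h import *
s=r.get_state();print(s['q'].round(2)); goto([.45,.22,.23],-2.7,-.785)
overlay('wrist','d',0,'pics/o3.png',(0,310,150,490))"
```

```text
clock: 24.9
tool_pos: [0.4938, -0.2439, 0.0808]
eef_rot: [0.924, -0.022, -0.007, 0.382]
contact_force: [1.0, -0.2, -0.2]
opening: 0.848
clock: 25.5
tool_pos: [0.5007, -0.1215, 0.2021]
eef_rot: [0.924, -0.02, -0.005, 0.381]
contact_force: [0.3, 0.1, -0.8]
opening: 0.851
[-0.74  0.97  0.84  2.03  0.22  0.51 -0.37]
rot [-0.003 -0.009 -0.001] shift [-0.0646 -0.2207 -0.2591]
```

View pics/o3.png

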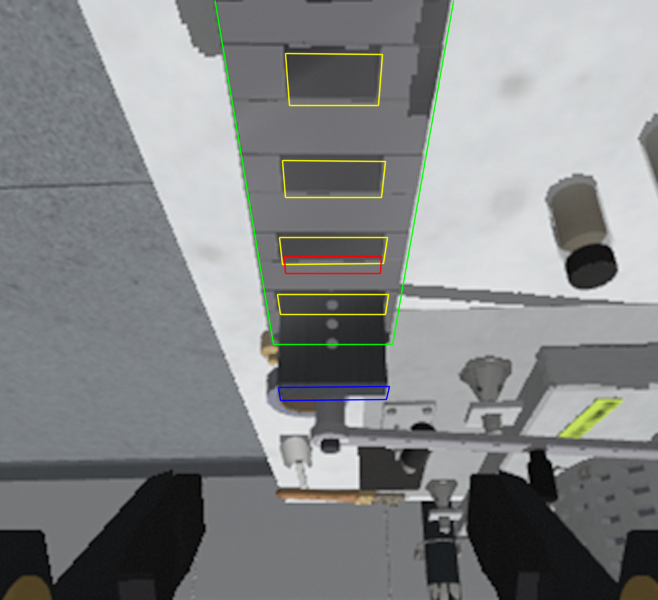

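D stands fully seated (top edge at rows 385–397 matches the prediction). The slots lie about 2 mm further +y than I had modelled. Update, then fetch C.

```bash
sed -i 's/CR=np.array(\[.4981,-.1809\])/CR=np.array([.4968,-.1789])/' h.py
python3 -m pendant '[[[0,0,0],[-0.065,-0.221,-0.259],0.9],[[0,0,0],[-0.065,-0.221,-0.259],0.9],[[0,0,0],[-0.065,-0.221,-0.259],0.9],[[0,0,0],[-0.065,-0.221,-0.259],0.9],[[0,0,0],[-0.065,-0.221,-0.259],0.9],[[0,0,0],[-0.065,-0.221,-0.259],0.9],[[0,0,0],[-0.065,-0.221,-0.259],0.9],[[0,0,0],[-0.065,-0.221,-0.259],0.9],[[0,0,0],[-0.065,-0.221,-0.259],0.9]]'
python3 -m pendant '[[[0,0,-1.5],[0,0,0],0.9],[[0,0,-1.5],[0,0,0],0.9],[[0,0,-1.5],[0,0,0],0.9],[[0,0,-1.5],[0,0,0],0.9],[[0,0,-1.5],[0,0,0],0.9],[[0,0,-1.5],[0,0,0],0.9],[[0,0,-1.5],[0,0,0],0.9],[[0,0,-1.5],[0,0,0],0.9],[[0,0,-1.5],[0,0,0],0.9],[[0,0,-1.5],[0,0,0],0.9]]'
python3 -m pendant '[[[0,0,-1.4],[0,0,0],0.9],[[0,0,-1.4],[0,0,0],0.9],[[0,0,-1.4],[0,0,0],0.9],[[0,0,-1.4],[0,0,0],0.9],[[0,0,-1.4],[0,0,0],0.9],[[0,0,-1.4],[0,0,0],0.9],[[0,0,-1.4],[0,0,0],0.9],[[0,0,-1.4],[0,0,0],0.9],[[0,0,-1.4],[0,0,0],0.9],[[0,0,-1.4],[0,0,0],0.9]]'
python3 -c "
from h import *
print(r.get_state()['q'].round(2)); pick([.482,.286],108.2,up=.12)"
```

```text
clock: 26.45
tool_pos: [0.4495, 0.2171, 0.2267]
eef_rot: [0.923, -0.022, -0.008, 0.383]
contact_force: [0.3, -1.8, 0.4]
opening: 0.904
clock: 27.45
tool_pos: [0.4496, 0.2143, 0.2275]
eef_rot: [0.69, 0.614, -0.269, 0.274]
contact_force: [0.3, -0.0, -0.4]
opening: 0.903
clock: 28.45
tool_pos: [0.4498, 0.2141, 0.2272]
eef_rot: [0.132, 0.914, -0.382, 0.036]
contact_force: [-0.0, 1.7, 0.7]
opening: 0.9
[-0.77  0.84 -0.13  1.62  0.54  1.4   1.68]
rot [-0.034 -0.259 -0.496] shift [ 0.0135  0.1355 -0.0049]
```

```bash
python3 -m pendant '[[[-0.034,-0.259,-0.496],[0.014,0.135,-0.005],0.9],[[-0.034,-0.259,-0.496],[0.014,0.135,-0.005],0.9],[[-0.034,-0.259,-0.496],[0.014,0.135,-0.005],0.9],[[-0.034,-0.259,-0.496],[0.014,0.135,-0.005],0.9],[[-0.034,-0.259,-0.496],[0.014,0.135,-0.005],0.9],[[-0.034,-0.259,-0.496],[0.014,0.135,-0.005],0.9],[[-0.034,-0.259,-0.496],[0.014,0.135,-0.005],0.9]]'
cat >> h.py <<'E'
def see(lo=800,hi=40000,th=100):
    d=cam('wrist')
    for c in dark(d,lo,hi,th):
        x,y,w,h=cv2.boundingRect(c)
        if y+h<300 and x>150 and x+w<500 and y>0: print((x,y,w,h),[np.round(q,4) for q in rect(d,c,.012)])
    return d
E
python3 -c "
from h import *
print(r.get_state()['q'].round(2)); pick([.482,.286],108.2,up=.05)
d=see(); cv2.imwrite('pics/w6.png',d['image'][:,:,::-1])"
```

```text
clock: 29.15
tool_pos: [0.4742, 0.3139, 0.1371]
eef_rot: [-0.143, 0.913, -0.377, 0.063]
contact_force: [-0.2, 1.2, -0.2]
opening: 0.9
[-0.87  1.01 -0.22  1.56  0.77  1.32  1.92]
rot [ 0.     0.003 -0.008] shift [0.0018 0.0496 0.0524]
(257, 107, 29, 69) [array([0.5912, 0.1569], dtype=float32), np.float32(114.5659), array([0.031, 0.1  ], dtype=float32)]
```

View pics/w6.png

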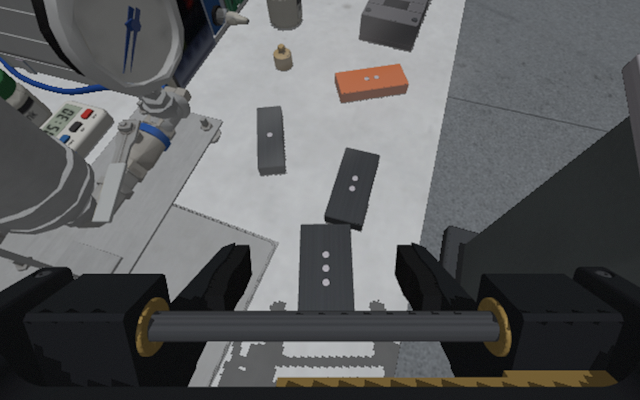

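C (301–354, from row 225) is centred in the jaws, and the other plates have not moved. Descend, grip, lift and roll.

```bash
python3 -m pendant '[[[0,0,0],[0.002,0.03,0.033],0.9],[[0,0,0],[0.002,0.055,0.058],0.9],[[0,0,0],[0.002,0.075,0.078],0.9],[[0,0,0],[0.002,0.084,0.087],0.9],[[0,0,0],[0.002,0.084,0.087],0.9],[[0,0,0],[0.002,0.084,0.087],0.4],[[0,0,0],[0.002,0.084,0.087],0.4],[[0,0,0],[0.002,0.084,0.087],0.4],[[0,0,0],[0.002,0.084,0.087],0.4],[[0,0,0],[0.002,0.084,0.087],0.4]]' 55
python3 -m pendant '[[[0,0,0],[0,-0.02,-0.02],0.4],[[0,0,0],[0,-0.04,-0.04],0.4],[[0,0,0],[0,-0.07,-0.07],0.4],[[0,0,0],[0,-0.1,-0.1],0.4],[[0,0,0],[0,-0.14,-0.14],0.4],[[0,0,0],[0,-0.16,-0.16],0.4],[[0,0,0],[0,-0.16,-0.16],0.4]]'
python3 -m pendant '[[[0,0,1.5],[0,0,0],0.4],[[0,0,1.5],[0,0,0],0.4],[[0,0,1.5],[0,0,0],0.4],[[0,0,1.5],[0,0,0],0.4],[[0,0,1.5],[0,0,0],0.4],[[0,0,1.5],[0,0,0],0.4],[[0,0,1.5],[0,0,0],0.4],[[0,0,1.5],[0,0,0],0.4],[[0,0,1.5],[0,0,0],0.4],[[0,0,1.5],[0,0,0],0.4]]'
python3 -c "
from h import *
print(r.get_state()['q'].round(2)); goto([.45,.1,.24],-2.7,-.785)"
```

```text
clock: 30.2
tool_pos: [0.4724, 0.3141, 0.0165]
eef_rot: [-0.145, 0.913, -0.376, 0.064]
contact_force: [-0.6, 1.3, 4.4]
opening: 0.557
clock: 30.9
tool_pos: [0.4722, 0.3145, 0.2461]
eef_rot: [-0.144, 0.914, -0.373, 0.066]
contact_force: [1.0, -0.4, -3.3]
opening: 0.558
clock: 31.9
tool_pos: [0.4703, 0.3127, 0.2401]
eef_rot: [0.518, 0.766, -0.232, 0.303]
contact_force: [-0.1, 0.2, -2.5]
opening: 0.558
[-1.06  0.86  0.14  1.55  0.53  1.29  0.71]
rot [ 0.219 -0.209  1.881] shift [-0.1329 -0.0947  0.138 ]
```

```bash
python3 -m pendant '[[[0.22,-0.21,1.88],[-0.133,-0.095,0.138],0.4],[[0.22,-0.21,1.88],[-0.133,-0.095,0.138],0.4],[[0.22,-0.21,1.88],[-0.133,-0.095,0.138],0.4],[[0.22,-0.21,1.88],[-0.133,-0.095,0.138],0.4],[[0.22,-0.21,1.88],[-0.133,-0.095,0.138],0.4],[[0.22,-0.21,1.88],[-0.133,-0.095,0.138],0.4],[[0.22,-0.21,1.88],[-0.133,-0.095,0.138],0.4],[[0.22,-0.21,1.88],[-0.133,-0.095,0.138],0.4],[[0.22,-0.21,1.88],[-0.133,-0.095,0.138],0.4],[[0.22,-0.21,1.88],[-0.133,-0.095,0.138],0.4]]'
python3 -m pendant '[[[0,0,0.35],[0,0,0],0.4],[[0,0,0.35],[0,0,0],0.4],[[0,0,0.35],[0,0,0],0.4]]'
python3 -c "
from h import *
print(r.get_state()['q'].round(2)); place('c',.12,dy=.001)"
```

```text
clock: 32.9
tool_pos: [0.4509, 0.1002, 0.2406]
eef_rot: [0.9, 0.171, -0.065, 0.395]
contact_force: [0.4, -0.0, -3.1]
opening: 0.557
clock: 33.2
tool_pos: [0.4509, 0.1002, 0.2407]
eef_rot: [0.916, 0.012, 0.005, 0.401]
contact_force: [-0.2, -0.3, -2.6]
opening: 0.558
[-1.12  0.89  0.72  1.9   0.22  0.94 -0.64]
rot [ 0.04  -0.052  0.052] shift [0.0373 0.1712 0.245 ]
```

```bash
python3 -m pendant '[[[0.04,-0.052,0.052],[0.037,0.171,0.245],0.4],[[0.04,-0.052,0.052],[0.037,0.171,0.245],0.4],[[0.04,-0.052,0.052],[0.037,0.171,0.245],0.4],[[0.04,-0.052,0.052],[0.037,0.171,0.245],0.4],[[0.04,-0.052,0.052],[0.037,0.171,0.245],0.4],[[0.04,-0.052,0.052],[0.037,0.171,0.245],0.4],[[0.04,-0.052,0.052],[0.037,0.171,0.245],0.4],[[0.04,-0.052,0.052],[0.037,0.171,0.245],0.4]]'
python3 -c "
from h import *
print(r.get_state()['q'].round(2)); place('c',.05,dy=.001)"
```

```text
clock: 34.0
tool_pos: [0.4957, -0.1959, 0.1998]
eef_rot: [0.924, -0.021, -0.011, 0.382]
contact_force: [0.0, 1.0, -2.6]
opening: 0.558
[-0.58  0.94  0.79  2.06  0.42  0.41 -0.46]
rot [-0.001  0.003  0.002] shift [ 0.0006 -0.0501  0.0487]
```

```bash
python3 -m pendant '[[[0,0,0],[0.0005,-0.02,0.019],0.4],[[0,0,0],[0.0005,-0.04,0.039],0.4],[[0,0,0],[0.0005,-0.05,0.049],0.4],[[0,0,0],[0.0005,-0.057,0.056],0.4],[[0,0,0],[0.0005,-0.06,0.059],0.4],[[0,0,0],[0.0005,-0.06,0.059],0.4]]'
python3 -m pendant '[[[0,0,0],[0,-0.004,0.004],0.4],[[0,0,0],[0,-0.008,0.008],0.4],[[0,0,0],[0,-0.011,0.011],0.4],[[0,0,0],[0,-0.011,0.011],0.4]]'
python3 -c "
from h import *
print(r.get_state()['q'].round(2)); place('c',.0,dy=.001)"
```

```text
clock: 34.6
tool_pos: [0.4974, -0.1938, 0.1168]
eef_rot: [0.924, -0.02, -0.009, 0.382]
contact_force: [0.3, -0.4, -0.9]
opening: 0.554
clock: 35.0
tool_pos: [0.4972, -0.1939, 0.1006]
eef_rot: [0.924, -0.02, -0.01, 0.382]
contact_force: [-0.6, -0.5, -3.3]
opening: 0.554
[-0.57  1.15  0.76  2.07  0.38  0.24 -0.56]
rot [-0.001 -0.     0.004] shift [-0.001  -0.0138  0.0153]
```

```bash
python3 -m pendant '[[[0,0,0],[-0.001,-0.004,0.004],0.4],[[0,0,0],[-0.001,-0.008,0.008],0.4],[[0,0,0],[-0.001,-0.012,0.0125],0.4],[[0,0,0],[-0.001,-0.014,0.0145],0.4],[[0,0,0],[-0.001,-0.014,0.0145],0.4]]'
python3 -m pendant '[[[0,0,0],[0,0,0],0.75],[[0,0,0],[0,0,0],0.75],[[0,0,0],[0,0,0],0.75],[[0,0,0],[0,0,0],0.75],[[0,0,0],[0,0,-0.02],0.75],[[0,0,0],[0,0,-0.05],0.8],[[0,0,0],[0,0,-0.1],0.8],[[0,0,0],[0,0,-0.15],0.8],[[0,0,0],[0,0,-0.15],0.8]]'
python3 -c "
from h import *
print(r.get_state()['q'].round(2)); goto([.45,.12,.23],-2.7,-.785)
overlay('wrist','c',0,'pics/o4.png',(0,310,150,490))
d=cam('top')
for c in dark(d,200,800): 
  p=c.mean((0,1)); 
  if 240<p[0]<320 and p[1]>150: print(np.round(p),[np.round(q,3) for q in rect(d,c,.012)])"
```

```text
clock: 35.5
tool_pos: [0.496, -0.197, 0.0849]
eef_rot: [0.922, -0.022, -0.009, 0.385]
contact_force: [-0.7, 6.4, 20.2]
opening: 0.558
clock: 36.4
tool_pos: [0.5044, -0.0839, 0.1892]
eef_rot: [0.925, -0.018, -0.005, 0.38]
contact_force: [0.7, 1.0, -0.6]
opening: 0.801
[-0.75  0.95  0.73  2.    0.33  0.58 -0.54]
rot [-0.006 -0.01   0.004] shift [-0.0618 -0.1147 -0.1709]
```

View pics/o4.png

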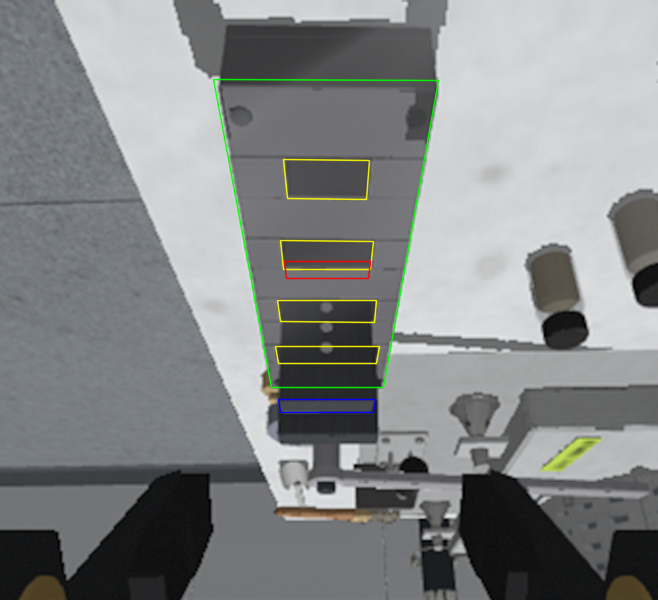

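C is standing in its slot, and its top face at rows 399–413 coincides with the prediction for a seated plate. Next is B, with a numeric check of C's top edge at the same time.

```bash
python3 -c "
import cv2
g=cv2.imread('pics/o4.png',0); print([int(g[y,295:315].mean()) for y in range(386,452,2)])"
python3 -m pendant '[[[0,0,0],[-0.062,-0.115,-0.171],0.8],[[0,0,0],[-0.062,-0.115,-0.171],0.8],[[0,0,0],[-0.062,-0.115,-0.171],0.8],[[0,0,0],[-0.062,-0.115,-0.171],0.8],[[0,0,0],[-0.062,-0.115,-0.171],0.8],[[0,0,0],[-0.062,-0.115,-0.171],0.8],[[0,0,0],[-0.062,-0.115,-0.171],0.8]]'
python3 -m pendant '[[[0,0,-1.5],[0,0,0],0.8],[[0,0,-1.5],[0,0,0],0.8],[[0,0,-1.5],[0,0,0],0.8],[[0,0,-1.5],[0,0,0],0.8],[[0,0,-1.5],[0,0,0],0.8],[[0,0,-1.5],[0,0,0],0.8],[[0,0,-1.5],[0,0,0],0.8],[[0,0,-1.5],[0,0,0],0.8],[[0,0,-1.5],[0,0,0],0.8],[[0,0,-1.5],[0,0,0],0.8]]'
python3 -m pendant '[[[0,0,-1.4],[0,0,0],0.8],[[0,0,-1.4],[0,0,0],0.8],[[0,0,-1.4],[0,0,0],0.8],[[0,0,-1.4],[0,0,0],0.8],[[0,0,-1.4],[0,0,0],0.8],[[0,0,-1.4],[0,0,0],0.8],[[0,0,-1.4],[0,0,0],0.8],[[0,0,-1.4],[0,0,0],0.8],[[0,0,-1.4],[0,0,0],0.8],[[0,0,-1.4],[0,0,0],0.8]]'
python3 -c "
from h import *
print(r.get_state()['q'].round(2)); pick([.478,.161],91.6,up=.12)"
```

```text
[62, 64, 39, 39, 39, 38, 38, 51, 72, 74, 72, 72, 79, 33, 45, 34, 37, 37, 37, 37, 37, 37, 36, 41, 59, 69, 69, 69, 69, 105, 172, 204, 204]
clock: 37.2
tool_pos: [0.4478, 0.1138, 0.2268]
eef_rot: [0.923, -0.021, -0.01, 0.383]
contact_force: [0.1, -0.7, 0.3]
opening: 0.801
clock: 38.2
tool_pos: [0.4481, 0.1126, 0.2269]
eef_rot: [0.689, 0.615, -0.27, 0.272]
contact_force: [0.3, 0.3, -0.5]
opening: 0.796
clock: 39.2
tool_pos: [0.4482, 0.1124, 0.2266]
eef_rot: [0.131, 0.914, -0.382, 0.034]
contact_force: [-0.2, -0.5, -0.4]
opening: 0.804
[-0.6   0.78 -0.19  1.83  0.66  1.28  1.63]
rot [-0.009 -0.057 -0.289] shift [0.0031 0.1218 0.0101]
```

```bash
python3 -m pendant '[[[-0.009,-0.057,-0.289],[0.003,0.122,0.01],0.8],[[-0.009,-0.057,-0.289],[0.003,0.122,0.01],0.8],[[-0.009,-0.057,-0.289],[0.003,0.122,0.01],0.8],[[-0.009,-0.057,-0.289],[0.003,0.122,0.01],0.8],[[-0.009,-0.057,-0.289],[0.003,0.122,0.01],0.8],[[-0.009,-0.057,-0.289],[0.003,0.122,0.01],0.8]]'
python3 -c "
from h import *
print(r.get_state()['q'].round(2)); pick([.478,.161],91.6,up=.0)
d=see(300,40000); cv2.imwrite('pics/w7.png',d['image'][:,:,::-1])
im=d['image']; g=im.max(2)
for y in (215,235,255,275): print(y,[int(v) for v in g[y,240:410:6]])
for p in [[.478,.161,.016]]: 
  L=np.array([np.cos(np.radians(91.6)),np.sin(np.radians(91.6)),0]);N=np.array([-L[1],L[0],0]);p=np.array(p)
  print(proj(d,[p-L*.045+N*.02,p-L*.045-N*.02,p+L*.02+N*.02,p+L*.02-N*.02]).round(0))"
```

```text
clock: 39.8
tool_pos: [0.4782, 0.1897, 0.1371]
eef_rot: [-0.011, 0.924, -0.382, 0.008]
contact_force: [0.4, 0.6, -0.6]
opening: 0.799
[-0.66  0.97 -0.25  1.68  0.73  1.29  1.79]
rot [ 0.001  0.004 -0.005] shift [0.0017 0.085  0.0876]
215 [183, 183, 184, 185, 182, 181, 180, 185, 181, 183, 182, 179, 177, 179, 182, 182, 182, 186, 184, 182, 185, 181, 181, 183, 184, 181, 181, 110, 114]
235 [182, 185, 184, 183, 183, 184, 184, 181, 180, 180, 180, 184, 183, 183, 183, 181, 180, 177, 179, 180, 181, 182, 182, 183, 180, 181, 183, 104, 111]
255 [24, 25, 22, 91, 183, 185, 184, 183, 183, 184, 58, 65, 66, 65, 65, 65, 64, 188, 187, 183, 181, 181, 181, 181, 181, 12, 24, 24, 19]
275 [21, 12, 12, 3, 183, 182, 186, 186, 183, 181, 64, 66, 67, 65, 66, 65, 65, 169, 184, 183, 183, 183, 183, 180, 182, 12, 14, 11, 26]
[[345. 225.]
 [304. 225.]
 [347. 292.]
 [302. 292.]]
```

View pics/w7.png

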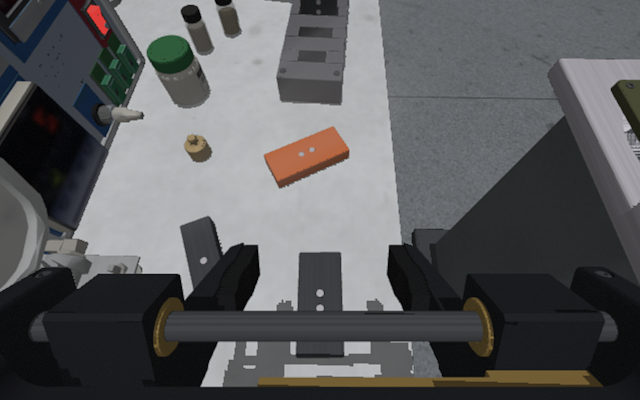

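B has been knocked: its far edge is now at row 252 instead of 225. I'll recompute its position from the visible far edge (299–341, 252) and the near corners (297–343, ~341).

```bash
python3 -c "
from h import *
d=cam('wrist'); im=d['image']; g=im.max(2)
print([int(v) for v in g[246:262,320]],[int(v) for v in g[336:362:2,310]],[int(v) for v in g[336:362:2,330]])
for y in (256,268,280,300,346): 
  row=g[y].astype(int); xs=[x for x in range(280,362) if abs(row[x+1]-row[x-1])>50]; print(y,xs)
p=ray(d,[(299.5,253),(341,252.5)],.016);print(p.round(4)); q=ray(d,[(300,280),(342,280)],.016);print(q.round(4))
m=ray(d,[(320,293),(320,308)],.016);print('marks',m.round(4))"
```

```text
[182, 183, 183, 182, 188, 147, 45, 63, 63, 64, 64, 63, 63, 63, 64, 64] [59, 56, 50, 67, 69, 69, 69, 68, 56, 32, 47, 96, 93] [60, 57, 51, 66, 67, 67, 67, 67, 69, 31, 47, 96, 93]
256 [298, 299, 340, 341]
268 [298, 299, 340, 341]
280 [298, 299, 341, 342]
300 [281, 283, 285, 286, 290, 291, 297, 298, 341, 342]
346 [289, 290, 295, 296, 343, 344]
[[0.5024 0.1459 0.016 ]
 [0.4629 0.1444 0.016 ]]
[[0.5004 0.1713 0.016 ]
 [0.4619 0.1703 0.016 ]]
marks [[0.4817 0.1824 0.016 ]
 [0.4813 0.1952 0.016 ]]
```

```bash
python3 -c "
from h import *
pick([.4815,.1893],92,up=.05);pick([.4815,.1893],92,up=0)"
```

```text
rot [ 0.002 -0.    -0.01 ] shift [-0.0026  0.069   0.0333]
rot [ 0.002 -0.    -0.01 ] shift [-0.0023  0.1042  0.0687]
```

```bash
python3 -m pendant '[[[0,0,-0.01],[-0.0025,0.04,0],0.8],[[0,0,-0.01],[-0.0025,0.069,0.033],0.8],[[0,0,-0.01],[-0.0025,0.08,0.044],0.8],[[0,0,-0.01],[-0.0025,0.095,0.059],0.8],[[0,0,-0.01],[-0.0025,0.104,0.0685],0.8],[[0,0,-0.01],[-0.0025,0.104,0.0685],0.8],[[0,0,-0.01],[-0.0025,0.104,0.0685],0.3],[[0,0,-0.01],[-0.0025,0.104,0.0685],0.3],[[0,0,-0.01],[-0.0025,0.104,0.0685],0.3],[[0,0,-0.01],[-0.0025,0.104,0.0685],0.3]]' 55
python3 -m pendant '[[[0,0,0],[0,0,0],0.3],[[0,0,0],[0,-0.02,-0.02],0.3],[[0,0,0],[0,-0.04,-0.04],0.3],[[0,0,0],[0,-0.07,-0.07],0.3],[[0,0,0],[0,-0.1,-0.1],0.3],[[0,0,0],[0,-0.14,-0.14],0.3],[[0,0,0],[0,-0.16,-0.16],0.3],[[0,0,0],[0,-0.16,-0.16],0.3]]'
python3 -m pendant '[[[0,0,1.5],[0,0,0],0.3],[[0,0,1.5],[0,0,0],0.3],[[0,0,1.5],[0,0,0],0.3],[[0,0,1.5],[0,0,0],0.3],[[0,0,1.5],[0,0,0],0.3],[[0,0,1.5],[0,0,0],0.3],[[0,0,1.5],[0,0,0],0.3],[[0,0,1.5],[0,0,0],0.3],[[0,0,1.5],[0,0,0],0.3],[[0,0,1.5],[0,0,0],0.3]]'
python3 -c "
from h import *
print(r.get_state()['q'].round(2)); goto([.45,.1,.24],-2.7,-.785)"
```

```text
clock: 40.9
tool_pos: [0.4804, 0.2181, 0.0147]
eef_rot: [-0.017, 0.924, -0.381, 0.007]
contact_force: [0.7, -0.0, 0.5]
opening: 0.46
clock: 41.7
tool_pos: [0.4818, 0.2186, 0.2442]
eef_rot: [-0.016, 0.925, -0.378, 0.009]
contact_force: [0.1, 0.8, -2.6]
opening: 0.451
clock: 42.7
tool_pos: [0.4798, 0.2171, 0.2388]
eef_rot: [0.619, 0.686, -0.275, 0.265]
contact_force: [0.6, 0.9, -2.0]
opening: 0.448
[-0.89  0.84  0.12  1.59  0.47  1.32  0.63]
rot [ 0.045 -0.046  1.697] shift [-0.0806 -0.0394  0.081 ]
```

```bash
python3 -m pendant '[[[0.045,-0.045,1.7],[-0.08,-0.039,0.081],0.3],[[0.045,-0.045,1.7],[-0.08,-0.039,0.081],0.3],[[0.045,-0.045,1.7],[-0.08,-0.039,0.081],0.3],[[0.045,-0.045,1.7],[-0.08,-0.039,0.081],0.3],[[0.045,-0.045,1.7],[-0.08,-0.039,0.081],0.3],[[0.045,-0.045,1.7],[-0.08,-0.039,0.081],0.3],[[0.045,-0.045,1.7],[-0.08,-0.039,0.081],0.3],[[0.045,-0.045,1.7],[-0.08,-0.039,0.081],0.3],[[0.045,-0.045,1.7],[-0.08,-0.039,0.081],0.3],[[0.045,-0.045,1.7],[-0.08,-0.039,0.081],0.3]]'
python3 -c "
from h import *
print(r.get_state()['q'].round(2)); place('b',.12)"
```

```text
clock: 43.7
tool_pos: [0.451, 0.1006, 0.2399]
eef_rot: [0.92, 0.071, -0.044, 0.382]
contact_force: [0.2, 0.2, -1.7]
opening: 0.445
[-1.03  0.84  0.6   1.87  0.27  1.   -0.55]
rot [ 0.005 -0.006  0.198] shift [0.028  0.1535 0.2031]
```

```bash
python3 -m pendant '[[[0.005,-0.006,0.198],[0.028,0.153,0.203],0.3],[[0.005,-0.006,0.198],[0.028,0.153,0.203],0.3],[[0.005,-0.006,0.198],[0.028,0.153,0.203],0.3],[[0.005,-0.006,0.198],[0.028,0.153,0.203],0.3],[[0.005,-0.006,0.198],[0.028,0.153,0.203],0.3],[[0.005,-0.006,0.198],[0.028,0.153,0.203],0.3],[[0.005,-0.006,0.198],[0.028,0.153,0.203],0.3],[[0.005,-0.006,0.198],[0.028,0.153,0.203],0.3]]'
python3 -c "
from h import *
print(r.get_state()['q'].round(2)); place('b',.05)
d=cam('wrist'); g=d['image'].max(2).astype(int)
z=r.get_state()['tool_pos'][2]-.08
# plate +y face edges expected vs seen, mid-height rows
XH=np.array([np.cos(PHI),np.sin(PHI)])
for zz in(.02,.04,.06):
  e=proj(d,[np.r_[CR+XH*s*.02+YH*(SL['b']+.008),.008+z+zz] for s in(-1,1)]); y=int(round(e[0,1])); row=g[y]
  print(y,e[:,0].round(1),[x for x in range(int(e[0,0])-25,int(e[1,0])+25) if abs(row[x+1]-row[x-1])>25])"
```

```text
clock: 44.5
tool_pos: [0.4998, -0.146, 0.1996]
eef_rot: [0.924, -0.018, -0.01, 0.382]
contact_force: [0.6, 0.7, -2.0]
opening: 0.447
[-0.65  0.93  0.74  2.03  0.43  0.51 -0.54]
rot [-0.002 -0.002  0.007] shift [-0.0012 -0.0477  0.0508]
182 [288.  354.2] [266, 267, 268, 288, 289, 290, 354, 355, 356, 357]
212 [286.  355.7] [278, 279, 280, 287, 288, 289, 357, 358, 359, 368, 373]
245 [283.8 357.4] [262, 263, 264, 265, 271, 272, 273, 274, 286, 360, 372, 373, 374, 375, 381]
```

The measured plate edges agree with the slot to about 1 mm. Descend.

```bash
python3 -m pendant '[[[0,0,0],[-0.0015,-0.02,0.021],0.3],[[0,0,0],[-0.0015,-0.038,0.04],0.3],[[0,0,0],[-0.0015,-0.048,0.051],0.3],[[0,0,0],[-0.0015,-0.057,0.06],0.3],[[0,0,0],[-0.0015,-0.063,0.066],0.3],[[0,0,0],[-0.0015,-0.069,0.072],0.3],[[0,0,0],[-0.0015,-0.069,0.072],0.3]]'
python3 -c "
from h import *
print(r.get_state()['q'].round(2)); place('b',.0)"
```

```text
clock: 45.25
tool_pos: [0.498, -0.1489, 0.1002]
eef_rot: [0.924, -0.019, -0.009, 0.382]
contact_force: [-0.6, 0.2, -2.6]
opening: 0.444
[-0.63  1.13  0.71  2.06  0.4   0.32 -0.64]
rot [-0.001 -0.001  0.006] shift [ 0.0003 -0.015   0.0137]
```

```bash
python3 -m pendant '[[[0,0,0],[0,-0.004,0.004],0.3],[[0,0,0],[0,-0.008,0.008],0.3],[[0,0,0],[0,-0.011,0.011],0.3],[[0,0,0],[0,-0.0125,0.0125],0.3],[[0,0,0],[0,-0.0125,0.0125],0.3]]'
python3 -m pendant '[[[0,0,0],[0,-0.0015,0.0015],0.3],[[0,0,0],[0,-0.0015,0.0015],0.3]]'
python3 -m pendant '[[[0,0,0],[0,0,0],0.65],[[0,0,0],[0,0,0],0.65],[[0,0,0],[0,0,0],0.65],[[0,0,0],[0,0,0],0.65],[[0,0,0],[0,0,-0.02],0.7],[[0,0,0],[0,0,-0.05],0.7],[[0,0,0],[0,0,-0.1],0.7],[[0,0,0],[0,0,-0.15],0.7],[[0,0,0],[0,0,-0.15],0.7]]'
cat >> h.py <<'E'
def seat(k):
    "gray profile along rows through the plate's top face, with predicted rows of its near and far top edges"
    d=cam('wrist'); g=d['image'].max(2); XH=np.array([np.cos(PHI),np.sin(PHI)])
    e=proj(d,[np.r_[CR+XH*W[k]/4+YH*(SL[k]+s),z] for s,z in((.008,.098),(-.008,.098),(.008,.102))]); x=int(e[0,0]); y=int(e[0,1])
    print(k,'near,far,near if 4mm high',e[:,1].round(1),'col',x,'row',y-8,[int(v) for v in g[y-8:y+18,x-3:x+4].mean(1)])
E
python3 -c "
from h import *
print(r.get_state()['q'].round(2)); goto([.45,.08,.24],-2.7,-.785); seat('b');seat('c')"
```

```text
clock: 45.75
tool_pos: [0.4978, -0.1497, 0.0835]
eef_rot: [0.924, -0.02, -0.009, 0.382]
contact_force: [-0.4, -0.0, -1.0]
opening: 0.444
clock: 45.95
tool_pos: [0.4977, -0.1503, 0.0834]
eef_rot: [0.923, -0.02, -0.009, 0.384]
contact_force: [-0.5, 5.4, 11.7]
opening: 0.446
clock: 46.85
tool_pos: [0.506, -0.0386, 0.1894]
eef_rot: [0.925, -0.017, -0.005, 0.379]
contact_force: [1.0, -0.1, 0.4]
opening: 0.701
[-0.8   0.94  0.67  1.95  0.33  0.68 -0.62]
rot [-0.007 -0.011  0.005] shift [-0.06   -0.0473 -0.118 ]
b near,far,near if 4mm high [204.3 211.3 208. ] col 328 row 196 [43, 42, 43, 42, 42, 43, 42, 41, 52, 70, 78, 79, 78, 78, 79, 70, 48, 42, 43, 43, 43, 42, 43, 43, 43, 42]
c near,far,near if 4mm high [223.2 228.6 226.5] col 332 row 215 [43, 43, 43, 43, 43, 43, 42, 52, 71, 79, 78, 79, 80, 66, 39, 41, 42, 41, 41, 41, 41, 40, 54, 73, 77, 73]
```

B and C are both seated: the top-face rows match the predictions. Next is A. I'll check clearance to the gauge while I fly there.

```bash
python3 -c "
from h import *
d=cam('top'); s=cam('scene')
for z in(.03,.06,.1,.15): 
  p=ray(d,[(262,140),(280,147),(296,140),(262,156),(215,150)],z); print(z,p[:,:2].round(3).tolist(),proj(s,p).round(0).tolist())"
python3 -m pendant '[[[0,0,0],[-0.06,-0.047,-0.118],0.7],[[0,0,0],[-0.06,-0.047,-0.118],0.7],[[0,0,0],[-0.06,-0.047,-0.118],0.7],[[0,0,0],[-0.06,-0.047,-0.118],0.7],[[0,0,0],[-0.06,-0.047,-0.118],0.7]]'
python3 -m pendant '[[[0,0,-1.5],[0,0,0],0.7],[[0,0,-1.5],[0,0,0],0.7],[[0,0,-1.5],[0,0,0],0.7],[[0,0,-1.5],[0,0,0],0.7],[[0,0,-1.5],[0,0,0],0.7],[[0,0,-1.5],[0,0,0],0.7],[[0,0,-1.5],[0,0,0],0.7],[[0,0,-1.5],[0,0,0],0.7],[[0,0,-1.5],[0,0,0],0.7],[[0,0,-1.5],[0,0,0],0.7]]'
python3 -m pendant '[[[0,0,-1.4],[0,0,0],0.7],[[0,0,-1.4],[0,0,0],0.7],[[0,0,-1.4],[0,0,0],0.7],[[0,0,-1.4],[0,0,0],0.7],[[0,0,-1.4],[0,0,0],0.7],[[0,0,-1.4],[0,0,0],0.7],[[0,0,-1.4],[0,0,0],0.7],[[0,0,-1.4],[0,0,0],0.7],[[0,0,-1.4],[0,0,0],0.7],[[0,0,-1.4],[0,0,0],0.7]]'
python3 -c "
from h import *
print(r.get_state()['q'].round(2)); pick([.591,.156],114.3,up=.15)"
```

```text
0.03 [[0.696, 0.245], [0.679, 0.198], [0.699, 0.158], [0.653, 0.243], [0.666, 0.365]] [[356.0, 194.0], [358.0, 202.0], [370.0, 207.0], [344.0, 197.0], [331.0, 179.0]]
0.06 [[0.686, 0.24], [0.669, 0.194], [0.688, 0.155], [0.644, 0.238], [0.656, 0.356]] [[354.0, 187.0], [356.0, 195.0], [368.0, 199.0], [342.0, 190.0], [329.0, 173.0]]
0.1 [[0.672, 0.233], [0.655, 0.189], [0.674, 0.152], [0.632, 0.231], [0.643, 0.344]] [[351.0, 177.0], [353.0, 185.0], [365.0, 189.0], [340.0, 180.0], [327.0, 164.0]]
0.15 [[0.654, 0.225], [0.639, 0.183], [0.656, 0.148], [0.616, 0.223], [0.627, 0.33]] [[348.0, 165.0], [350.0, 172.0], [361.0, 176.0], [337.0, 167.0], [325.0, 152.0]]
clock: 47.55
tool_pos: [0.4475, 0.0746, 0.2373]
eef_rot: [0.923, -0.019, -0.01, 0.383]
contact_force: [-0.4, -0.9, -0.2]
opening: 0.701
clock: 48.55
tool_pos: [0.4476, 0.0722, 0.2371]
eef_rot: [0.688, 0.616, -0.27, 0.272]
contact_force: [-0.7, -0.0, 0.5]
opening: 0.698
clock: 49.55
tool_pos: [0.4476, 0.0721, 0.2368]
eef_rot: [0.13, 0.914, -0.382, 0.034]
contact_force: [-0.3, -0.7, 0.3]
opening: 0.698
[-0.54  0.74 -0.2   1.89  0.7   1.25  1.65]
rot [-0.042 -0.338 -0.565] shift [-0.0928  0.1576 -0.0311]
```

```bash
python3 -m pendant '[[[-0.042,-0.338,-0.565],[-0.093,0.158,-0.031],0.6],[[-0.042,-0.338,-0.565],[-0.093,0.158,-0.031],0.6],[[-0.042,-0.338,-0.565],[-0.093,0.158,-0.031],0.6],[[-0.042,-0.338,-0.565],[-0.093,0.158,-0.031],0.6],[[-0.042,-0.338,-0.565],[-0.093,0.158,-0.031],0.6],[[-0.042,-0.338,-0.565],[-0.093,0.158,-0.031],0.6],[[-0.042,-0.338,-0.565],[-0.093,0.158,-0.031],0.6],[[-0.042,-0.338,-0.565],[-0.093,0.158,-0.031],0.6]]'
python3 -c "
from h import *
print(r.get_state()['q'].round(2)); pick([.591,.156],114.3,up=.08)
d=cam('wrist'); g=d['image'].max(2).astype(int); cv2.imwrite('pics/w8.png',d['image'][:,:,::-1])
for y in range(180,300,12): print(y,[x for x in range(240,400) if g[y,x]<100 and g[y,x-1]>=100 or g[y,x]>=100 and g[y,x-1]<100])
print([int(v) for v in g[180:300:4,323]])
p=np.array([.591,.156,.016]);L=np.array([np.cos(np.radians(114.3)),np.sin(np.radians(114.3)),0]);N=np.array([-L[1],L[0],0])
print(proj(d,[p-L*.045+N*.015,p-L*.045-N*.015,p+N*.015,p-N*.015,p]).round(0))"
```

```text
clock: 50.35
tool_pos: [0.5808, 0.1828, 0.1667]
eef_rot: [-0.193, 0.903, -0.374, 0.083]
contact_force: [0.2, -0.1, 0.2]
opening: 0.602
[-0.6   0.93 -0.27  1.69  1.03  1.21  2.04]
rot [-0.001  0.004 -0.005] shift [0.0022 0.0495 0.0518]
180 [240, 241, 242, 247]
192 [242, 248]
204 [243, 246]
216 []
228 [240]
240 [311, 338]
252 [244, 274, 311, 339, 373]
264 [275, 311, 339, 372]
276 [275, 311, 322, 329, 339, 372]
288 [272, 310, 340, 375]
[198, 199, 202, 201, 204, 201, 203, 202, 203, 200, 201, 200, 200, 200, 70, 70, 73, 74, 73, 73, 73, 73, 74, 80, 198, 73, 74, 73, 74, 74]
[[339. 236.]
 [311. 236.]
 [340. 277.]
 [311. 278.]
 [325. 277.]]
```

A is exactly where predicted (columns 311–339, mark at row 276). Descend slowly while watching the force.

```bash
python3 -m pendant '[[[0,0,0],[0.002,0.02,0.022],0.6],[[0,0,0],[0.002,0.04,0.042],0.6],[[0,0,0],[0.002,0.05,0.052],0.6],[[0,0,0],[0.002,0.06,0.062],0.6],[[0,0,0],[0.002,0.07,0.072],0.6],[[0,0,0],[0.002,0.07,0.072],0.6]]'
python3 -m pendant '[[[0,0,0],[0,0.005,0.005],0.6],[[0,0,0],[0,0.01,0.01],0.6],[[0,0,0],[0,0.015,0.015],0.6],[[0,0,0],[0,0.015,0.015],0.6]]'
python3 -c "
from h import *
print(r.get_state()['q'].round(2)); pick([.591,.156],114.3)"
```

```text
clock: 51.0
tool_pos: [0.5793, 0.1825, 0.0649]
eef_rot: [-0.195, 0.903, -0.373, 0.083]
contact_force: [0.3, -0.4, 0.6]
opening: 0.599
clock: 51.4
tool_pos: [0.5797, 0.1827, 0.0443]
eef_rot: [-0.194, 0.903, -0.373, 0.083]
contact_force: [-0.1, -0.4, 0.2]
opening: 0.6
[-0.62  1.12 -0.23  1.68  1.13  1.1   1.87]
rot [ 0.     0.005 -0.002] shift [0.0008 0.0193 0.0222]
```

```bash
python3 -m pendant '[[[0,0,0],[0,0.005,0.006],0.6],[[0,0,0],[0,0.01,0.012],0.6],[[0,0,0],[0,0.015,0.018],0.6],[[0,0,0],[0,0.019,0.022],0.6],[[0,0,0],[0,0.019,0.022],0.6],[[0,0,0],[0,0.019,0.022],0.2],[[0,0,0],[0,0.019,0.022],0.2],[[0,0,0],[0,0.019,0.022],0.2],[[0,0,0],[0,0.019,0.022],0.2],[[0,0,0],[0,0.019,0.022],0.2]]' 55
python3 -m pendant '[[[0,0,0],[0,0,0],0.2],[[0,0,0],[0,-0.01,-0.01],0.2],[[0,0,0],[0,-0.03,-0.03],0.2],[[0,0,0],[0,-0.06,-0.06],0.2],[[0,0,0],[0,-0.1,-0.1],0.2],[[0,0,0],[0,-0.14,-0.14],0.2],[[0,0,0],[0,-0.16,-0.16],0.2],[[0,0,0],[0,-0.16,-0.16],0.2]]'
python3 -c "
from h import *
print(r.get_state()['q'].round(2)); goto([.47,.14,.25],204.3,.785)"
```

```text
clock: 52.4
tool_pos: [0.5812, 0.1812, 0.0165]
eef_rot: [-0.194, 0.903, -0.373, 0.084]
contact_force: [-0.4, 0.7, 1.7]
opening: 0.334
clock: 53.2
tool_pos: [0.5816, 0.1814, 0.2489]
eef_rot: [-0.192, 0.904, -0.371, 0.088]
contact_force: [-0.0, 0.3, -0.9]
opening: 0.328
[-0.58  0.8  -0.29  1.66  0.97  1.29  2.16]
rot [ 0.002  0.013 -0.011] shift [ 0.1187  0.0037 -0.0081]
```

```bash
python3 -m pendant '[[[0,0,0],[0.119,0.004,-0.008],0.2],[[0,0,0],[0.119,0.004,-0.008],0.2],[[0,0,0],[0.119,0.004,-0.008],0.2],[[0,0,0],[0.119,0.004,-0.008],0.2]]'
python3 -m pendant '[[[0,0,1.5],[0,0,0],0.2],[[0,0,1.5],[0,0,0],0.2],[[0,0,1.5],[0,0,0],0.2],[[0,0,1.5],[0,0,0],0.2],[[0,0,1.5],[0,0,0],0.2],[[0,0,1.5],[0,0,0],0.2],[[0,0,1.5],[0,0,0],0.2],[[0,0,1.5],[0,0,0],0.2],[[0,0,1.5],[0,0,0],0.2],[[0,0,1.5],[0,0,0],0.2]]'
python3 -c "
from h import *
print(r.get_state()['q'].round(2)); goto([.46,.1,.24],-2.7,-.785)"
```

```text
clock: 53.6
tool_pos: [0.4654, 0.1376, 0.2448]
eef_rot: [-0.196, 0.903, -0.374, 0.083]
contact_force: [1.3, 0.7, -1.9]
opening: 0.334
clock: 54.6
tool_pos: [0.4689, 0.1394, 0.2443]
eef_rot: [0.476, 0.792, -0.214, 0.316]
contact_force: [-0.2, 0.7, -0.7]
opening: 0.328
[-0.82  0.69 -0.02  2.01  0.88  1.03  0.52]
rot [ 0.289 -0.275  1.947] shift [-0.0183 -0.0256  0.0256]
```

```bash
python3 -m pendant '[[[0.29,-0.275,1.947],[-0.018,-0.026,0.026],0.2],[[0.29,-0.275,1.947],[-0.018,-0.026,0.026],0.2],[[0.29,-0.275,1.947],[-0.018,-0.026,0.026],0.2],[[0.29,-0.275,1.947],[-0.018,-0.026,0.026],0.2],[[0.29,-0.275,1.947],[-0.018,-0.026,0.026],0.2],[[0.29,-0.275,1.947],[-0.018,-0.026,0.026],0.2],[[0.29,-0.275,1.947],[-0.018,-0.026,0.026],0.2],[[0.29,-0.275,1.947],[-0.018,-0.026,0.026],0.2],[[0.29,-0.275,1.947],[-0.018,-0.026,0.026],0.2],[[0.29,-0.275,1.947],[-0.018,-0.026,0.026],0.2]]'
python3 -c "
from h import *
print(r.get_state()['q'].round(2)); place('a',.12,dy=.001)"
```

```text
clock: 55.6
tool_pos: [0.46, 0.0999, 0.2395]
eef_rot: [0.888, 0.21, -0.07, 0.402]
contact_force: [0.2, -0.1, -0.9]
opening: 0.333
[-0.92  0.8   0.33  1.88  0.52  1.06 -0.56]
rot [ 0.072 -0.067  0.478] shift [-0.0151  0.1073  0.1762]
```

```bash
python3 -m pendant '[[[0.072,-0.067,0.478],[-0.015,0.107,0.176],0.2],[[0.072,-0.067,0.478],[-0.015,0.107,0.176],0.2],[[0.072,-0.067,0.478],[-0.015,0.107,0.176],0.2],[[0.072,-0.067,0.478],[-0.015,0.107,0.176],0.2],[[0.072,-0.067,0.478],[-0.015,0.107,0.176],0.2],[[0.072,-0.067,0.478],[-0.015,0.107,0.176],0.2],[[0.072,-0.067,0.478],[-0.015,0.107,0.176],0.2],[[0.072,-0.067,0.478],[-0.015,0.107,0.176],0.2]]'
python3 -c "
from h import *
print(r.get_state()['q'].round(2)); place('a',.05,dy=.001)
d=cam('wrist'); g=d['image'].max(2).astype(int)
z=r.get_state()['tool_pos'][2]-.08
XH=np.array([np.cos(PHI),np.sin(PHI)])
for zz in(.01,.03,.05):
  e=proj(d,[np.r_[CR+XH*s*.015+YH*(SL['a']+.008),.008+z+zz] for s in(-1,1)]); y=int(round(e[0,1])); row=g[y]
  print(y,e[:,0].round(1),[x for x in range(int(e[0,0])-20,int(e[1,0])+20) if abs(row[x+1]-row[x-1])>25])"
```

```text
clock: 56.4
tool_pos: [0.5009, -0.097, 0.2]
eef_rot: [0.924, -0.017, -0.01, 0.382]
contact_force: [-0.0, -0.2, -1.6]
opening: 0.327
[-0.63  0.86  0.52  2.    0.59  0.68 -0.79]
rot [-0.    -0.002  0.009] shift [ 0.0001 -0.048   0.0509]
169 [299.2 347.5] [289, 290, 291, 296, 297, 348, 349, 354, 355]
197 [297.8 348.5] [292, 293, 294, 295, 296, 297, 348, 349, 350]
229 [296.3 349.7] [284, 285, 286, 295, 296, 297, 348, 349, 350, 351, 352, 353, 354, 355, 356, 357, 359, 360, 361]
```

Aligned within 1 mm. Descend.

```bash
python3 -m pendant '[[[0,0,0],[0,-0.02,0.021],0.2],[[0,0,0],[0,-0.038,0.04],0.2],[[0,0,0],[0,-0.048,0.051],0.2],[[0,0,0],[0,-0.057,0.06],0.2],[[0,0,0],[0,-0.063,0.066],0.2],[[0,0,0],[0,-0.069,0.072],0.2],[[0,0,0],[0,-0.069,0.072],0.2]]'
python3 -c "
from h import *
print(r.get_state()['q'].round(2)); place('a',.0,dy=.001)"
```

```text
clock: 57.15
tool_pos: [0.4997, -0.1006, 0.0998]
eef_rot: [0.924, -0.018, -0.01, 0.382]
contact_force: [0.2, 1.1, -2.2]
opening: 0.33
[-0.63  1.07  0.53  2.02  0.61  0.49 -0.92]
rot [ 0.    -0.     0.007] shift [ 0.0009 -0.0151  0.0129]
```

```bash
python3 -m pendant '[[[0,0,0],[0,-0.004,0.003],0.2],[[0,0,0],[0,-0.008,0.007],0.2],[[0,0,0],[0,-0.011,0.0095],0.2],[[0,0,0],[0,-0.0125,0.011],0.2],[[0,0,0],[0,-0.0125,0.011],0.2]]'
python3 -m pendant '[[[0,0,0],[0,-0.0015,0.0015],0.2],[[0,0,0],[0,-0.0015,0.0015],0.2]]'
python3 -m pendant '[[[0,0,0],[0,0,0],0.55],[[0,0,0],[0,0,0],0.55],[[0,0,0],[0,0,0],0.55],[[0,0,0],[0,0,0],0.55],[[0,0,0],[0,0,-0.02],0.6],[[0,0,0],[0,0,-0.05],0.6],[[0,0,0],[0,0,-0.1],0.6],[[0,0,0],[0,0,-0.16],0.6],[[0,0,0],[0,0,-0.18],0.6],[[0,0,0],[0,0,-0.18],0.6]]'
python3 -c "
from h import *
print(r.get_state()['q'].round(2)); goto([.47,-.05,.28],-4,0); seat('a');seat('b');seat('c')"
```

```text
clock: 57.65
tool_pos: [0.4994, -0.1003, 0.0837]
eef_rot: [0.924, -0.019, -0.011, 0.383]
contact_force: [0.2, 1.6, -2.3]
opening: 0.329
clock: 57.85
tool_pos: [0.4995, -0.1005, 0.0824]
eef_rot: [0.923, -0.019, -0.01, 0.383]
contact_force: [-0.1, 3.1, 3.0]
opening: 0.33
clock: 58.85
tool_pos: [0.5076, 0.0306, 0.2107]
eef_rot: [0.925, -0.018, -0.007, 0.381]
contact_force: [0.2, 0.0, -0.6]
opening: 0.598
[-0.78  0.86  0.43  1.84  0.46  0.93 -0.82]
rot [ 0.781 -0.012  0.03 ] shift [-0.0345  0.107   0.0085]
a near,far,near if 4mm high [195.3 202.  198.5] col 328 row 187 [40, 41, 40, 41, 42, 41, 41, 39, 53, 72, 76, 75, 73, 73, 79, 69, 38, 40, 41, 41, 40, 41, 40, 41, 41, 40]
b near,far,near if 4mm high [213.3 218.6 216.3] col 330 row 205 [40, 40, 40, 41, 41, 41, 41, 38, 53, 72, 77, 75, 76, 69, 51, 39, 41, 42, 41, 41, 41, 40, 50, 69, 77, 76]
c near,far,near if 4mm high [227.6 231.9 230.4] col 333 row 219 [39, 41, 41, 41, 41, 42, 41, 40, 52, 69, 77, 77, 66, 44, 39, 39, 40, 39, 39, 40, 59, 74, 69, 110, 185, 218]
```

All the plates are seated. Next I go back to the knob to close the keeper.

```bash
python3 -m pendant '[[[0.781,-0.012,0.03],[-0.035,0.107,0.009],0.4],[[0.781,-0.012,0.03],[-0.035,0.107,0.009],0.4],[[0.781,-0.012,0.03],[-0.035,0.107,0.009],0.4],[[0.781,-0.012,0.03],[-0.035,0.107,0.009],0.4],[[0.781,-0.012,0.03],[-0.035,0.107,0.009],0.4],[[0.781,-0.012,0.03],[-0.035,0.107,0.009],0.4],[[0.781,-0.012,0.03],[-0.035,0.107,0.009],0.4]]'
python3 -c "
from h import *
print(r.get_state()['q'].round(2)); goto([.62,-.309,.27],-98.8,0)"
```

```text
clock: 59.7
tool_pos: [0.4654, -0.058, 0.2775]
eef_rot: [0.999, -0.042, -0.004, 0.003]
contact_force: [-0.4, 0.7, -0.3]
opening: 0.4
[-0.    0.45  0.04  1.98 -0.01  0.72 -0.04]
rot [0.011 0.    1.64 ] shift [0.1753 0.2371 0.0078]
```

```bash
python3 -m pendant '[[[0.011,0,1.64],[0.175,0.237,0.008],0.4],[[0.011,0,1.64],[0.175,0.237,0.008],0.4],[[0.011,0,1.64],[0.175,0.237,0.008],0.4],[[0.011,0,1.64],[0.175,0.237,0.008],0.4],[[0.011,0,1.64],[0.175,0.237,0.008],0.4],[[0.011,0,1.64],[0.175,0.237,0.008],0.4],[[0.011,0,1.64],[0.175,0.237,0.008],0.4],[[0.011,0,1.64],[0.175,0.237,0.008],0.4],[[0.011,0,1.64],[0.175,0.237,0.008],0.4],[[0.011,0,1.64],[0.175,0.237,0.008],0.4]]'
python3 -m pendant '[[[0,0,0.12],[0,0,0],0.4],[[0,0,0.12],[0,0,0],0.4]]'
python3 -c "
from h import *
print(r.get_state()['q'].round(2)); goto([.62,-.309,.2],-98.8,0);d=cam('wrist'); cv2.imwrite('pics/w9.png',d['image'][:,:,::-1])
g=d['image'].max(2); m=(g<45).astype('uint8'); n,l,st,ce=cv2.connectedComponentsWithStats(m)
for i in range(1,n):
  if 80<st[i,4]<3000: print(st[i],ce[i].round(1),ray(d,ce[i],.13).round(4))
print(proj(d,[[.62,-.309,.13],[.4918,-.2848,.108]]))"
```

```text
clock: 60.7
tool_pos: [0.6236, -0.3014, 0.2689]
eef_rot: [-0.704, 0.71, 0.001, -0.001]
contact_force: [-0.9, 0.8, -0.3]
opening: 0.396
clock: 60.9
tool_pos: [0.6237, -0.3013, 0.2691]
eef_rot: [-0.662, 0.749, 0.001, -0.001]
contact_force: [0.1, -0.1, 0.6]
opening: 0.402
[ 0.16  0.81  0.49  1.32 -0.39  1.1  -1.  ]
rot [0.003 0.    0.031] shift [0.0081 0.0025 0.0691]
[  0  99  58  15 685] [ 27.5 105. ] [[ 0.7346 -0.052   0.13  ]]
[ 96  98  34   5 128] [109.4  99.8] [[ 0.73   -0.1254  0.13  ]]
[  0 124  44   8 130] [ 16.9 127.6] [[ 0.7173 -0.0341  0.13  ]]
[144 152  11  29  97] [151.  166.3] [[ 0.6681 -0.1438  0.13  ]]
[326 186  15  21 257] [332.9 196.5] [[ 0.6177 -0.3102  0.13  ]]
[ 391  204   67   28 1154] [423.9 217.1] [[ 0.5854 -0.3974  0.13  ]]
[[331.42745551 194.36988128]
 [322.8983275  295.07242189]]
```

The knob is at pixel (333,196), i.e. world (0.618, −0.310), as I left it. Descend and take the first part of the closing arc.

```bash
python3 -c "
from h import *
goto([.618,-.310,.131],-100,0)"
```

```text
rot [0.002 0.001 0.054] shift [0.0092 0.0044 0.1384]
```

```bash
python3 -m pendant '[[[0,0,0.054],[0.009,0.0045,0.04],0.4],[[0,0,0.054],[0.009,0.0045,0.08],0.4],[[0,0,0.054],[0.009,0.0045,0.11],0.4],[[0,0,0.054],[0.009,0.0045,0.138],0.4],[[0,0,0.054],[0.009,0.0045,0.138],0.4],[[0,0,0.054],[0.009,0.0045,0.138],0.2],[[0,0,0.054],[0.009,0.0045,0.138],0.2],[[0,0,0.054],[0.009,0.0045,0.138],0.2],[[0,0,0.054],[0.009,0.0045,0.138],0.2]]' 10
python3 -m pendant '[[[0,0,-0.14],[-0.0181,0.0013,0],0.2],[[0,0,-0.28],[-0.0359,0.0051,0],0.2],[[0,0,-0.42],[-0.053,0.0113,0],0.2],[[0,0,-0.56],[-0.0691,0.0199,0],0.2],[[0,0,-0.7],[-0.0837,0.0306,0],0.2],[[0,0,-0.84],[-0.0968,0.0432,0],0.2],[[0,0,-0.84],[-0.0968,0.0432,0],0.2],[[0,0,-0.84],[-0.0968,0.0432,0],0.2]]'
python3 -c "
from h import *
s=r.get_state();print(s['q'].round(2)); p=s['tool_pos'][:2]-[.4918,-.2848]; print(np.hypot(*p),np.degrees(np.arctan2(p[1],p[0])))
X=Ro.from_quat(s['eef_rot']).as_matrix()[:,0];print(np.degrees(np.arctan2(X[1],X[0])))"
```

```text
clock: 61.85
tool_pos: [0.6194, -0.3117, 0.1347]
eef_rot: [-0.642, 0.767, -0.001, 0.002]
contact_force: [-0.3, 0.2, -0.2]
opening: 0.202
clock: 62.65
tool_pos: [0.5939, -0.2087, 0.134]
eef_rot: [0.898, -0.44, 0.001, -0.001]
contact_force: [-0.4, 0.7, 0.2]
opening: 0.2
[ 0.16  0.85  0.2   1.66 -0.25  0.66 -0.42]
0.12734314484617298 36.67252899657469
-52.26098781643829
```

```bash
python3 -m pendant '[[[0,0,-0.14],[-0.0181,0.0013,0],0.2],[[0,0,-0.28],[-0.0359,0.0051,0],0.2],[[0,0,-0.42],[-0.053,0.0113,0],0.2],[[0,0,-0.56],[-0.0691,0.0199,0],0.2],[[0,0,-0.7],[-0.0837,0.0306,0],0.2],[[0,0,-0.84],[-0.0968,0.0432,0],0.2],[[0,0,-0.84],[-0.0968,0.0432,0],0.2],[[0,0,-0.84],[-0.0968,0.0432,0],0.2]]'
python3 -c "
from h import *
s=r.get_state(); p=s['tool_pos'][:2]-[.4918,-.2848]; print(np.hypot(*p),np.degrees(np.arctan2(p[1],p[0])))"
```

```text
clock: 63.45
tool_pos: [0.5008, -0.16, 0.1333]
eef_rot: [0.999, -0.038, 0.002, -0.0]
contact_force: [-0.1, -0.1, 0.5]
opening: 0.198
0.1251379113524914 85.8828231646711
```

```bash
python3 -m pendant '[[[0,0,-0.02],[-0.0015,0,0],0.2],[[0,0,-0.02],[-0.003,0,0],0.2],[[0,0,-0.02],[-0.003,0,0],0.2]]'
python3 -m pendant '[[[0,0,0],[-0.0015,0,0],0.2],[[0,0,0],[-0.0015,0,0],0.2]]'
python3 -m pendant '[[[0,0,0],[-0.0015,0,0],0.2],[[0,0,0],[-0.0015,0,0],0.2]]'
```

```text
clock: 63.75
tool_pos: [0.4973, -0.1587, 0.1331]
eef_rot: [1.0, -0.025, 0.001, -0.0]
contact_force: [0.5, -0.4, 0.4]
opening: 0.203
clock: 63.95
tool_pos: [0.4968, -0.1585, 0.1333]
eef_rot: [1.0, -0.025, 0.003, -0.0]
contact_force: [3.9, -0.9, -2.2]
opening: 0.199
clock: 64.15
tool_pos: [0.4967, -0.1585, 0.1334]
eef_rot: [1.0, -0.024, 0.004, -0.0]
contact_force: [6.6, -0.3, -5.4]
opening: 0.199
```

The closed stop is reached: force rises with no further motion. Release, lift away and take a last look.

```bash
python3 -m pendant '[[[0,0,0],[0.003,0,0],0.4],[[0,0,0],[0.003,0,0],0.4],[[0,0,0],[0.003,0,0],0.4],[[0,0,0],[0.003,0,-0.03],0.4],[[0,0,0],[0.003,0,-0.08],0.4],[[0,0,0],[0.003,0,-0.13],0.4],[[0,0,0],[0.003,0,-0.17],0.4],[[0,0,0],[0.003,0,-0.17],0.4]]'
python3 -m pendant '[[[0,0,0],[-0.09,-0.25,0],0.4],[[0,0,0],[-0.09,-0.25,0],0.4],[[0,0,0],[-0.09,-0.25,0],0.4],[[0,0,0],[-0.09,-0.25,0],0.4],[[0,0,0],[-0.09,-0.25,0],0.4],[[0,0,0],[-0.09,-0.25,0],0.4],[[0,0,0],[-0.09,-0.25,0],0.4],[[0,0,0],[-0.09,-0.25,0],0.4]]'
python3 -c "
from h import *
a=cam('scene')['image'][170:370,290:460,::-1]; d=cam('top'); b=d['image'][130:260,330:530,::-1]
cv2.imwrite('pics/fin.png',np.hstack([cv2.resize(a,(425,500),interpolation=cv2.INTER_CUBIC),cv2.copyMakeBorder(cv2.resize(b,(370,240),interpolation=cv2.INTER_CUBIC),0,260,0,0,0)]))"
```

```text
clock: 64.95
tool_pos: [0.4988, -0.1593, 0.3084]
eef_rot: [1.0, -0.025, 0.006, 0.001]
contact_force: [0.3, -0.5, -1.3]
opening: 0.4
clock: 65.75
tool_pos: [0.4183, 0.0946, 0.3027]
eef_rot: [1.0, -0.025, 0.0, 0.0]
contact_force: [0.3, -0.2, 0.6]
opening: 0.399
```

View pics/fin.png

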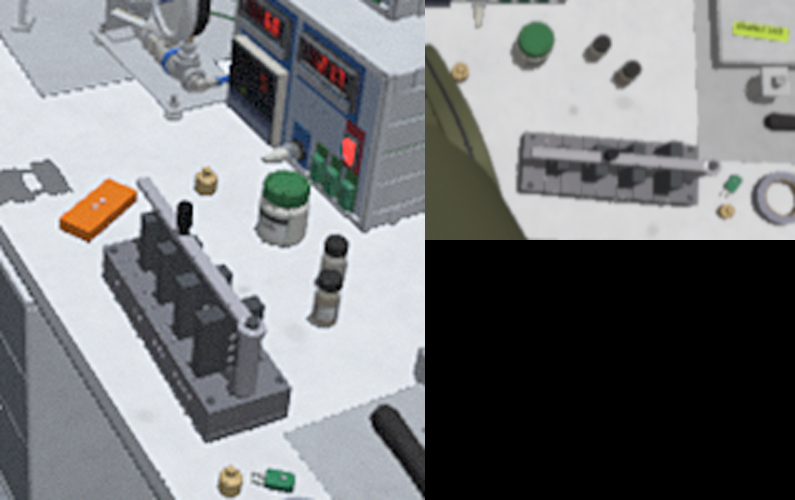

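The final view shows four plates standing in the rack under the closed keeper. The jar, vials, weights and orange plate have not moved, and the robot is clear.

```bash
python3 -c "
from plant import r
print(r.finish_job())"
```

```text
the job is handed in; nothing more can be done
None
```

The job is done and handed in at about 66 s of the 210 s allowed. I swung the keeper open to about 1.68 rad, stood plates D, C, B and A in their matching slots, then pushed the keeper back to its closed stop.

**During the run:**
- B had been knocked about 3 cm before I picked it up, so I measured it again.
- My first pick tilt ran into joint limits. I changed to the opposite tilt and rolled the wrist half a turn to stand each plate up.

**Last checks:**
- **Plates:** the top edges of A, B and C matched the fully-down height to about a pixel in the wrist camera. D was checked only by overlay when it was placed.
- **Keeper:** it met its stop with force rising to about 7 N along the push and no further motion.
- **Scene:** the final picture shows four plates under the closed keeper. The jar, vials, weights and orange plate look unmoved, and the gripper is clear.
- **Forces:** the highest reading I saw was about 20 N, from pressing C onto its slot floor. Its grip turned out about 5 mm closer to the plate's top end than I estimated.

No final check failed. I did not measure the final keeper angle.

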